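# Load the chocolate melting pot and start it

### The job

Get the chocolate melting for game night: take the lid off the melting pot and lay it aside, tip all the chocolate from the steel tumbler into the pot together with every loose chunk from the chopping board, stand the empty tumbler upright back on its coaster, and set the lid gently and squarely back on so that it sits fully home. Then, with the lid on, press the keys fully down one at a time: power (first from the left as you face the console), melt (second), start (fourth); leave the keep-warm key alone and do not disturb the fruit bowl, mug or chalk.

Things in the scene. Friction and masses are not known exactly. Their poses are not given: they have to be found in the camera images.
- melter: Electric chocolate melting pot, fixed: black round housing 188 mm in diameter, 116 mm high, a metal pot rising out of it, a lug each side (y = 92 to 114 mm, 93 to 107 mm up), at the front a low sloping console 158 mm wide (x = -92 to -170 mm) with four keys in a row. Origin: centre of the underside, on the worktop; z up; its -x is the front, its +y the left of an operator facing the console.
- pot_rim (a point): Centre of the pot's mouth, level with its rim, 130 mm above the worktop. The pot is round inside, 140 mm in diameter and 85 mm deep with a flat floor 45 mm above the worktop; wall 10 mm.
- lid: Loose round lid, 0.28 kg, glass with steel edge, 154 mm across; below it a 130 mm step, 8 mm deep, fits in the pot's mouth (5 mm play). On top a knob: round cap 34 mm across, 28 to 52 mm above the origin, on a 20 mm stem. Starts on the pot. Origin: centre of the step's underside; z up. Seated, its edge rests on the rim and the origin is 8 mm below the rim. Glass top 18 to 22 mm above the origin.
- coaster: Round cork coaster, 112 mm in diameter, 6 mm thick, fixed. Origin: centre of its underside, on the worktop. The cup starts on it.
- cup: The steel tumbler holding chocolate chunks, 0.10 kg: 105 mm high, outer diameter 65 mm at the foot widening evenly to 69.6 mm at the rim, wall 3 mm, floor 5 mm. Loose. Origin: centre of its underside; z towards its mouth. Round, so its yaw means nothing.
- board: Small wooden chopping board, 240 mm (its x) by 150 mm (its y), 14 mm thick, fixed flat on the worktop. Origin: centre of its underside. The loose chunks start on it.
- chunk0: One chunk of dark chocolate, a rounded block 24 mm (its x) by 20 mm (its y) by 16 mm (its z), 11 g; origin: centre of its 24 x 20 mm underside. Starts in the tumbler.
- chunk1: One chunk of dark chocolate, a rounded block 24 mm (its x) by 20 mm (its y) by 16 mm (its z), 11 g; origin: centre of its 24 x 20 mm underside. Starts in the tumbler.
- chunk2: One chunk of dark chocolate, a rounded block 24 mm (its x) by 20 mm (its y) by 16 mm (its z), 11 g; origin: centre of its 24 x 20 mm underside. Starts in the tumbler.
- chunk3: One chunk of dark chocolate, a rounded block 24 mm (its x) by 20 mm (its y) by 16 mm (its z), 11 g; origin: centre of its 24 x 20 mm underside. Starts in the tumbler.
- chunk4: One chunk of dark chocolate, a rounded block 24 mm (its x) by 20 mm (its y) by 16 mm (its z), 11 g; origin: centre of its 24 x 20 mm underside. Starts in the tumbler; may be absent.
- chunk5: One chunk of dark chocolate, a rounded block 24 mm (its x) by 20 mm (its y) by 16 mm (its z), 11 g; origin: centre of its 24 x 20 mm underside. Starts in the tumbler; may be absent.
- chunk6: One chunk of dark chocolate, a rounded block 24 mm (its x) by 20 mm (its y) by 16 mm (its z), 11 g; origin: centre of its 24 x 20 mm underside. Starts lying flat on the chopping board; may be absent.
- chunk7: One chunk of dark chocolate, a rounded block 24 mm (its x) by 20 mm (its y) by 16 mm (its z), 11 g; origin: centre of its 24 x 20 mm underside. Starts lying flat on the chopping board; may be absent.
- chunk8: One chunk of dark chocolate, a rounded block 24 mm (its x) by 20 mm (its y) by 16 mm (its z), 11 g; origin: centre of its 24 x 20 mm underside. Starts lying flat on the chopping board; may be absent.
- key_power (a joint): Depth of the power key, the first from the left, marked with a ring and a stroke: 0 up, 0.004 m fully down; springs back by itself; moves from about 1.2 N, fully down at about 4 N. A round grey cap 20 mm across, 8 mm proud of the console face; centre of its top, when up, at x = -138, y = 54, z = 58 mm in the melter's frame; neighbours are 36 mm apart.
- key_melt (a joint): Depth of the melt key, the second from the left, marked with three bars side by side: 0 up, 0.004 m fully down; springs back by itself; moves from about 1.2 N, fully down at about 4 N. A round grey cap 20 mm across, 8 mm proud of the console face; centre of its top, when up, at x = -138, y = 18, z = 58 mm in the melter's frame; neighbours are 36 mm apart.
- key_warm (a joint): Depth of the keep-warm key, the third from the left, marked with two lines: 0 up, 0.004 m fully down; springs back by itself; moves from about 1.2 N, fully down at about 4 N. A round grey cap 20 mm across, 8 mm proud of the console face; centre of its top, when up, at x = -138, y = -18, z = 58 mm in the melter's frame; neighbours are 36 mm apart.
- key_start (a joint): Depth of the start key, the fourth from the left, marked with a triangle: 0 up, 0.004 m fully down; springs back by itself; moves from about 1.2 N, fully down at about 4 N. A round grey cap 20 mm across, 8 mm proud of the console face; centre of its top, when up, at x = -138, y = -54, z = 58 mm in the melter's frame; neighbours are 36 mm apart.
- key_power_top (a point): Centre of the top face of the power key. Its z is the outward normal of the console face and of all four keys: 0.26 rad from vertical, leaning to the melter's -x; a key is pressed along -z.
- fruit_bowl: Bystander: white bowl of strawberries, 124 mm in diameter, about 70 mm high. Origin: centre of the underside.
- mug: Bystander: blue mug, 80 mm in diameter, 95 mm high, handle at its +y. Origin: centre of the underside.
- chalk: Bystander: cube of billiard chalk, 23 mm. Origin: centre of the underside.
There are look-alikes about, which are no part of the job. Several things look just like the coaster: the one meant starts farthest to the robot's left.

How it is judged:
By the outcome, as a careful person would: the job done as asked, in the order asked, and still so for the second after the job is handed in, with the robot touching nothing.
Of chunk4, chunk5 only 1 to 2 are there at a start; the rules pass over those that are not, and their reading is None.
Of chunk6, chunk7, chunk8 only 2 to 3 are there at a start; the rules pass over those that are not, and their reading is None.
At some moment in a run one of cup, lid may be knocked a few centimetres aside while the robot is not near it.
It also fails if it takes over 210 s, if anything falls off the work surface, if the arm or the gripper's body presses on something with over 40 N, if the wrist force passes 120 N, or if a joint passes its speed limit or range.

### The arm

A 6-joint arm with a two-finger parallel gripper is mounted at the origin on the work surface. World frame = base frame: x ahead of the robot, y to its left, z up, the work surface at z = 0. Lengths are in m, angles in rad, forces in N, time in s.
With the tool pointing down it reaches from about 0.35 to 0.85 m from the base axis. Payload 8.1 kg.
Tool frame: the origin (TCP) lies at the very end of the fingers, on their centre line; the grasp point (between the pads) lies 19 mm behind it; z points along the fingers, y is the line along which they close (so a half turn about z gives the same grasp; the last joint's range is limited). The gripper opens to 93 mm and grips with 3 to 60 N. Pads are 15 mm wide; open, the fingers measure 128 mm over their backs; the gripper's body (75 mm by 188 mm) begins 65 mm behind the grasp point.
Start: joints at [-1.212, 0.13, 1.488, -0, 1.523, -0.085], TCP at [0.258, -0.542, 0.219] pointing down, gripper open.
Joint ranges: [-2.96, 2.96], [-0.89, 2.26], [0.02, 2.5], [-1.34, 4.48], [0, 2.73], [-2.66, 2.66]. Speed limits (rad/s): [2.39, 2.39, 2.79, 3.14, 3.14, 3.14].

### API

Orientations are given as a rotation vector (axis times angle).
In Python, from bench import ctrl gives the robot as it stands. The module is installed in compiled form; this text tells all that it offers.
- The arm moves only by the tool apply_moves, never from a script. Its argument "steps" is a list that holds one entry, the list of rows, each a list of 7 numbers: the opening, from -1 (shut) to 1 (fully open), then the shift along the tool's x, y, z in cm, then the turn, a rotation vector about the tool's x, y, z in degrees. In form: [[[jaw, x, y, z, wx, wy, wz], ...]]. A call has 1 to 8 rows; each row shifts and turns the commanded pose from where the row before left it, along the tool's axes as they then stand; what a row does not reach is not made up. A row lasts 1/8 s, in which the tool goes at most 62.5 mm and 10.7 degrees, less where a joint would pass 70% of its speed; a pose out of reach is approached as far as the arm can. A call with a gripper value outside its range is refused whole. The fingers move at their own pace and stop on an object; the grip force is fixed at half the most. Time passes only in rows, so rows that do not move let the fingers close. It gives the time, the measured TCP pose, the force, the opening and the grip force at its end, in the units of the state.
- ctrl.get_state(): the state, without advancing time (a new reading comes with each control period).
- ctrl.snapshot(name): name is "scene" or "side" or "wrist"; returns a dict with "pixels" (384x512x3 uint8, red, green, blue), "mtx" (3x3 intrinsics, pixels), "T" (4x4, takes a point from camera to world coordinates); the wrist camera has in their place "T_tool_cam" (4x4, takes a point from camera to tool coordinates, whose origin is the TCP and whose axes are the flange's). Camera axes: x right, y down, z forward; pixel columns grow to the right and rows downward; lengths in m; the calibration is good to about 2 mm. A picture is of the moment at which its call begins: read the wrist's pose just before it. There is no depth.
- ctrl.finish_job(): hands the job in; it is judged then, once.
The state is a dict: "time_s": time; "qpos": joint angles; "joint_velocities": joint speeds; "effort": joint torques, N m; "ee_pos": TCP position; "tool_rot": TCP orientation; "wrist_force": force on the tool from outside, world axes, zero at the start; "torque": the same for the moment, N m; "width": finger opening in m; "finger_force": force on a finger pad.
Only numpy, scipy, OpenCV 4.12 (cv2) and the standard library are available. Lean on these libraries where they do the work, as an engineer would, in place of code of your own. Each camera call takes 0.05 s, during which the arm holds its last target. There are 200 camera calls.

## Working session

There is one attempt and no reset: what is moved stays moved. The work goes in short steps, Python scripts to look and compute and a tool call to move; the robot and the scene stay as the last step left them, time stands still between calls to the robot, and variables do not carry over. Pictures are saved under pics/ and viewed, at most 14 in all, crops included, and the job is handed in when it is done.

Besides the shell and the picture viewer there is one more tool, called by a JSON object that holds its "method" and its "body", one argument or row to a line. apply_moves: Moves the arm, as the interface text tells. Its arguments: {"type":"object","properties":{"steps":{"type":"array","items":{"type":"array","items":{"type":"array","items":{"type":"number"}}}}},"required":["steps"]}

```bash
mkdir -p pics
cat > h.py <<'E'
import numpy as np, cv2, pickle
from scipy.spatial.transform import Rotation as R
from bench import ctrl
def snap(cam,name):
    s=ctrl.get_state(); d=ctrl.snapshot(cam); d=dict(d)
    if 'T' not in d:
        T=np.eye(4); T[:3,:3]=R.from_rotvec(s['tool_rot']).as_matrix(); T[:3,3]=s['ee_pos']; d['T']=T@d['T_tool_cam']
    pickle.dump({k:np.array(v) for k,v in d.items()},open(f'pics/{name}.pkl','wb'))
    cv2.imwrite(f'pics/{name}.png',d['pixels'][:,:,::-1]); return d
def load(n): return pickle.load(open(f'pics/{n}.pkl','rb'))
def ray(d,u,v):
    r=d['T'][:3,:3]@np.linalg.solve(d['mtx'],[u,v,1.]); return d['T'][:3,3],r/np.linalg.norm(r)
def onz(d,u,v,z):
    o,r=ray(d,u,v); return o+r*(z-o[2])/r[2]
def tri(a,b):
    # list of (d,u,v) two rays -> midpoint, gap
    (o1,r1),(o2,r2)=ray(*a),ray(*b); A=np.stack([r1,-r2],1); t=np.linalg.lstsq(A,o2-o1,rcond=None)[0]
    p,q=o1+t[0]*r1,o2+t[1]*r2; return (p+q)/2,np.linalg.norm(p-q)
def proj(d,p):
    c=np.linalg.inv(d['T'])@np.append(p,1); q=d['mtx']@c[:3]; return q[:2]/q[2]
E
python3 - <<'E'
from h import *
np.set_printoptions(precision=4,suppress=True)
for c in('scene','side','wrist'):
    d=snap(c,c+'0'); print(c,d['T'][:3,3],d['T'][:3,2],d['mtx'][0,0])
a=[cv2.imread(f'pics/{c}0.png') for c in('scene','side')]
print(ctrl.get_state())
E
```

```text
scene [ 1.283  -0.3093  0.8603] [-0.7011  0.2849 -0.6536] 430.63271038642574
side [0.2102 0.676  0.9184] [ 0.2366 -0.6177 -0.75  ] 421.96730415857104
wrist [ 0.3177 -0.5128  0.3832] [-0.219  -0.1042 -0.9702] 320.23754832018045
{'time_s': 0.15, 'qpos': array([-1.2124,  0.131 ,  1.489 ,  0.    ,  1.523 , -0.0854]), 'joint_velocities': array([-0.0007, -0.0009, -0.0039,  0.0015,  0.0011,  0.    ]), 'effort': array([  0.0006, -56.0475, -49.2335,   0.0769,   0.0305,  -0.0001]), 'ee_pos': array([ 0.2575, -0.5414,  0.2178]), 'tool_rot': array([-3.0631, -0.6911,  0.0003]), 'wrist_force': array([-0.2687,  0.8252, -0.3428]), 'torque': array([-0.0002,  0.0448, -0.0033]), 'finger_force': 0.0, 'width': 0.09302028480471272}
```

View pics/scene0.png

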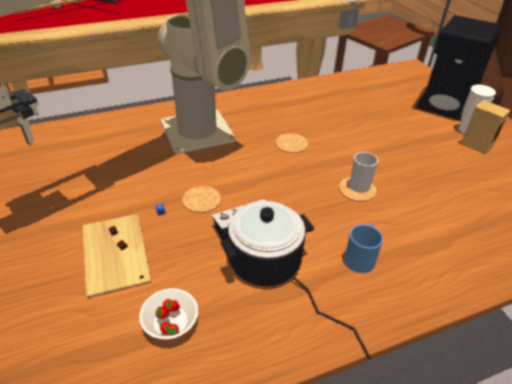

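View pics/side0.png

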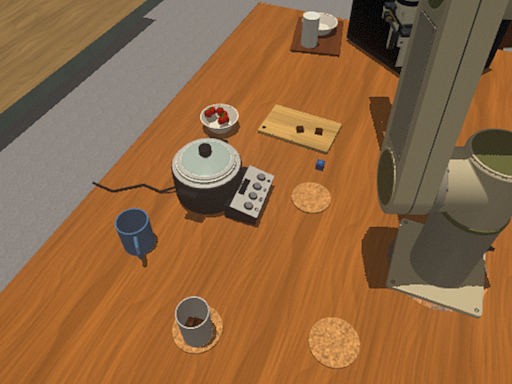

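Scene view: melter with lid (265,240), cup on its coaster (362,175), spare coasters (292,142) and (201,199), board with two dark chunks (113,230) and (122,244), board hole (142,277), mug (363,248), bowl (169,314), chalk (160,209). The side view shows the same things: cup (195,322), coasters (333,342) and (311,197), chunks (299,129) and (318,131), lid knob (205,149). I'll enlarge these to confirm the coaster and get key and board details.

Run:
```python
from h import *
np.set_printoptions(precision=4,suppress=True)
a=load('scene0');b=load('side0')
for n,u,v in(('cup coaster',(358,188),(198,329)),('c2',(292,142),(333,342)),('c3',(201,199),(311,197))):
    print(n,onz(a,*u,.006),onz(b,*v,.006),tri((a,*u),(b,*v)))
for n,u,v in(('knobtop',(266.5,209),(205,145)),('ch1',(113,229.5),(299,128.5)),('ch2',(122.5,244.5),(318.5,131)),('chalk',(160,209),(320,164)),('cuprim',(365,158),(192.5,307)),('mug',(364,236),(133,220)),('bowl',(169,300),(219,113))):
    print(n,tri((a,*u),(b,*v)))
def crop(n,x,y,w,h,W,H): return cv2.resize(cv2.imread(f'pics/{n}0.png')[y:y+h,x:x+w],(W,H),interpolation=cv2.INTER_CUBIC)
A=np.hstack([crop('side',160,130,120,90,400,300),crop('side',150,280,120,90,400,300)])
B=np.hstack([crop('side',250,95,100,75,400,300),crop('scene',200,190,120,90,400,300)])
cv2.imwrite('pics/c1.png',np.vstack([A,B]))
```

```text
cup coaster [0.4782 0.3715 0.006 ] [0.4736 0.3735 0.006 ] (array([0.4749, 0.3732, 0.0032]), np.float64(0.0016546250910162816))
c2 [0.1858 0.2878 0.006 ] [0.1884 0.2892 0.006 ] (array([0.1876, 0.2882, 0.0063]), np.float64(0.002645906402733629))
c3 [ 0.3594 -0.0915  0.006 ] [ 0.3563 -0.0855  0.006 ] (array([ 0.3564, -0.0899,  0.0021]), np.float64(0.0022049065683186213))
knobtop (array([ 0.6308, -0.0041,  0.178 ]), np.float64(0.00029275398056400183))
ch1 (array([ 0.461 , -0.3331,  0.046 ]), np.float64(0.044261687995766553))
ch2 (array([ 0.4285, -0.3469, -0.0022]), np.float64(0.04018158589497317))
chalk (array([ 0.3685, -0.2137,  0.0134]), np.float64(0.001586636638322219))
cuprim (array([0.4735, 0.3743, 0.1165]), np.float64(0.0014021971017972403))
mug (array([0.7197, 0.2199, 0.0923]), np.float64(0.000932177181951578))
bowl (array([ 0.7182, -0.2601,  0.067 ]), np.float64(0.010117020319220798))
```

View pics/c1.png

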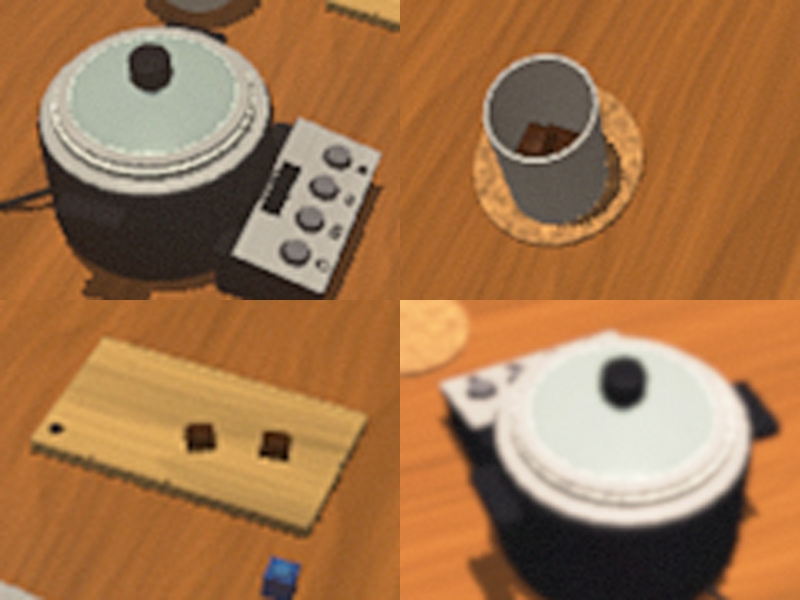

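```bash
cat >> h.py <<'E'
np.set_printoptions(precision=4,suppress=True)
DOWN=R.from_rotvec([np.pi,0,0])
def plan(p,Rt=None,s=None):
    """shift (cm, tool axes now) and turn (deg, tool axes) to reach p, Rt"""
    s=s or ctrl.get_state(); R0=R.from_rotvec(s['tool_rot']); Rt=Rt or R0
    d=R0.inv().apply(np.array(p)-s['ee_pos'])*100; w=np.degrees((R0.inv()*Rt).as_rotvec())
    print('shift',d.round(2),'turn',w.round(2))
E
python3 - <<'E'
from h import *
a=load('scene0');b=load('side0')
print(tri((a,113,229.5),(b,318.5,131)),tri((a,122.5,244.5),(b,299,128.5)))
S=lambda u,v:(160+u*.3,130+v*.3)
P=[onz(b,*S(*k),.058) for k in((295,252),(310,219),(323,187),(337,156))]; print(np.array(P))
d=P[0]-P[3]; print('yaw',np.degrees(np.arctan2(-d[0],d[1])),np.linalg.norm(d))
plan([.56,0,.30],DOWN)
E
```

```text
(array([ 0.4135, -0.3477,  0.0215]), np.float64(0.004331896133983497)) (array([ 0.4754, -0.333 ,  0.0222]), np.float64(0.0021405422645387213))
[[ 0.4901  0.0479  0.058 ]
 [ 0.4922  0.0124  0.058 ]
 [ 0.4955 -0.0229  0.058 ]
 [ 0.4978 -0.059   0.058 ]]
yaw 4.1104940695384276 0.10723139964566973
shift [ 50.57 -35.92  -8.16] turn [-0.08  0.01 25.43]
```

{"method": "apply_moves", "body": {
  "steps": [
    [[1,0,0,-2,0,0,8.5],[1,0,0,-2,0,0,8.5],[1,0,0,-2,0,0,8.4],[1,3,-5,0,0,0,0],[1,3,-5,0,0,0,0],[1,3,-5,0,0,0,0],[1,3,-5,0,0,0,0],[1,3,-5,0,0,0,0]]
  ]
}}

```text
time_s: 1.15
ee_pos: [0.4081, -0.29, 0.2784]
tool_rot: [-3.141, -0.0, 0.0]
wrist_force: [0.9, -1.0, -0.3]
width: 0.093
finger_force: 0.0
```

{"method": "apply_moves", "body": {
  "steps": [
    [[1,3,-5,-0.5,0,0,0],[1,3,-5,-0.5,0,0,0],[1,3,-5,-0.5,0,0,0],[1,3,-5,-0.5,0,0,0],[1,3,-5,-0.2,0,0,0],[1,0,-4,0,0,0,0],[1,0,0,0,0,0,0]]
  ]
}}

```text
time_s: 2.02
ee_pos: [0.5573, 0.0011, 0.3001]
tool_rot: [-3.141, -0.007, 0.002]
wrist_force: [0.1, 0.1, 0.0]
width: 0.0929
finger_force: 0.0
```

Run:
```python
from h import *
s=ctrl.get_state(); print(s['ee_pos'],s['tool_rot'],s['qpos'],s['time_s'],s['wrist_force'])
d=snap('wrist','w1'); print(d['T'])
```

```text
[0.5573 0.0011 0.3001] [-3.1409 -0.0071  0.0016] [-0.0905 -0.0038  1.481   0.0006  1.6654  1.4758] 2.025 [0.0915 0.0646 0.0472]
[[ 0.005  -0.9701 -0.2428  0.624 ]
 [-1.     -0.0045 -0.0024  0.0015]
 [ 0.0012  0.2428 -0.9701  0.4656]
 [ 0.      0.      0.      1.    ]]
```

View pics/w1.png

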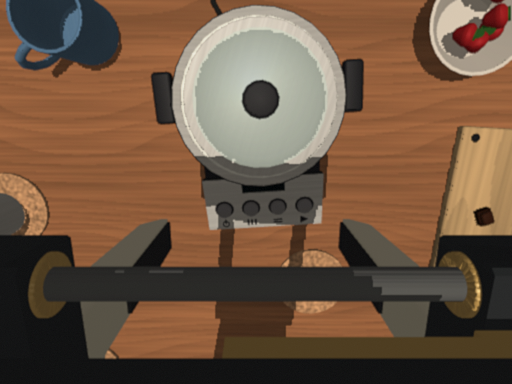

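Wrist view: lid knob (261,99), lid outline centred near (259,95), keys at (225,209), (251,208), (278,207), (304,205), lugs (163,98) and (354,85). I'll fit the melter pose from these.

Run:
```python
from h import *
d=load('w1'); im=d['pixels']; a=load('scene0'); b=load('side0')
K=[onz(d,*k,.058) for k in((225,209),(251,208),(278,207),(304,205))]; print(np.array(K))
v=K[0]-K[3]; yaw=np.arctan2(-v[0],v[1]); print('yaw keys',np.degrees(yaw),np.linalg.norm(v))
L=[onz(d,*k,.107) for k in((163,98),(354,85))]; v=L[0]-L[1]; print(np.array(L),np.degrees(np.arctan2(-v[0],v[1])))
# knob: dark blob near center
g=cv2.cvtColor(im,cv2.COLOR_RGB2GRAY); m=(g<60).astype(np.uint8); n,l,st,c=cv2.connectedComponentsWithStats(m)
i=l[99,261]; print('knob',st[i],c[i],onz(d,*c[i],.174), tri((d,*c[i]),(b,205,145)), tri((d,*c[i]),(a,266.5,210)))
y=yaw; Rz=R.from_euler('z',y)
for k,yy in zip(K,(.054,.018,-.018,-.054)): print('melter c',k-Rz.apply([-.138,yy,.058]))
# lid outline ellipse: brightness mask, low-saturation
hsv=cv2.cvtColor(im,cv2.COLOR_RGB2HSV); m=((hsv[...,1]<70)&(g>95)).astype(np.uint8)*255; m[190:]=0; m[:, :165]=0; m[:,350:]=0
c=max(cv2.findContours(m,0,2)[0],key=cv2.contourArea); e=cv2.fitEllipse(cv2.convexHull(c)); print('lid',e,onz(d,*e[0],.136))
```

```text
[[ 0.4961  0.0398  0.058 ]
 [ 0.4977  0.0052  0.058 ]
 [ 0.4992 -0.0307  0.058 ]
 [ 0.5022 -0.0651  0.058 ]]
yaw keys 3.2920389145422435 0.10513090782803909
[[ 0.6362  0.0997  0.107 ]
 [ 0.6505 -0.1048  0.107 ]] 4.015393413531078
knob [ 243   81   36   37 1044] [260.2213  98.8966] [ 0.6336 -0.0037  0.174 ] (array([ 0.6325, -0.0043,  0.177 ]), np.float64(0.002405133642189646)) (array([ 0.6332, -0.0043,  0.1771]), np.float64(0.0015584903530941833))
melter c [ 0.637  -0.0062 -0.    ]
melter c [ 0.6365 -0.0048 -0.    ]
melter c [ 0.636  -0.0048 -0.    ]
melter c [ 0.6368 -0.0033 -0.    ]
lid ((258.2054748535156, 91.57735443115234), (171.2394561767578, 176.64056396484375), 79.02127838134766) [ 0.6418 -0.0023  0.136 ]
```

{"method": "apply_moves", "body": {
  "steps": [
    [[1,3.8,0.3,3,0,0,0],[1,3.7,0.2,3,0,0,0],[1,0,0,3.5,0,0,0],[1,0,0,3,0,0,0],[1,0,0,1.5,0,0,0],[1,0,0,1.1,0,0,0],[1,0,0,0,0,0,0]]
  ]
}}

```text
time_s: 2.95
ee_pos: [0.6323, -0.0071, 0.1497]
tool_rot: [3.142, 0.0, -0.0]
wrist_force: [-0.6, -0.1, -0.3]
width: 0.0929
finger_force: 0.0
```

{"method": "apply_moves", "body": {
  "steps": [
    [[-1,0,0,0,0,0,0],[-1,0,0,0,0,0,0],[-1,0,0,0,0,0,0],[-1,0,0,0,0,0,0],[-1,0,0,0,0,0,0],[-1,0,0,0,0,0,0]]
  ]
}}

```text
time_s: 3.7
ee_pos: [0.6324, -0.0065, 0.1496]
tool_rot: [-3.141, -0.001, 0.0]
wrist_force: [0.3, 2.2, 0.2]
width: 0.0373
finger_force: 0.9
```

{"method": "apply_moves", "body": {
  "steps": [
    [[-1,0,0,0,0,0,0],[-1,0,0,0,0,0,0],[-1,0,0,-0.5,0,0,0],[-1,0,0,-1,0,0,0],[-1,0,0,-2,0,0,0],[-1,0,0,-3,0,0,0],[-1,0,0,0,0,0,0]]
  ]
}}

```text
time_s: 4.58
ee_pos: [0.6349, -0.0074, 0.2198]
tool_rot: [3.14, 0.0, 0.013]
wrist_force: [0.6, 0.9, -2.1]
width: 0.0334
finger_force: 30.0
```

{"method": "apply_moves", "body": {
  "steps": [
    [[-1,-3.9,-3.3,0,0,0,0],[-1,-3.9,-3.3,0,0,0,0],[-1,-3.9,-3.3,0,0,0,0],[-1,-3.9,-3.3,0,0,0,0],[-1,-3.9,-3.3,0,0,0,0],[-1,-3.9,-3.2,0,0,0,0],[-1,0,0,5,0,0,0],[-1,0,0,5,0,0,0]]
  ]
}}

```text
time_s: 5.58
ee_pos: [0.3985, 0.1907, 0.114]
tool_rot: [-3.141, -0.003, -0.005]
wrist_force: [1.0, 0.1, -3.4]
width: 0.0335
finger_force: 30.0
```

{"method": "apply_moves", "body": {
  "steps": [
    [[-1,0,0,3,0,0,0],[-1,0,0,3,0,0,0],[-1,0,0,1.5,0,0,0],[-1,0,0,0.7,0,0,0],[-1,0,0,0.3,0,0,0],[-1,0,0,0.2,0,0,0],[-1,0,0,0,0,0,0]]
  ]
}}

```text
time_s: 6.45
ee_pos: [0.3988, 0.1904, 0.0282]
tool_rot: [-3.141, -0.001, -0.002]
wrist_force: [-0.0, 0.1, -2.3]
width: 0.0337
finger_force: 30.0
```

{"method": "apply_moves", "body": {
  "steps": [
    [[-1,0,0,0.1,0,0,0],[-1,0,0,0.05,0,0,0],[0,0,0,0,0,0,0],[1,0,0,0,0,0,0],[1,0,0,0,0,0,0],[1,0,0,0,0,0,0],[1,0,0,0,0,0,0],[1,0,0,-2,0,0,0]]
  ]
}}

```text
time_s: 7.45
ee_pos: [0.3967, 0.1896, 0.0448]
tool_rot: [3.14, 0.001, -0.005]
wrist_force: [0.3, -0.7, 0.4]
width: 0.089
finger_force: 0.0
```

Run:
```python
from h import *
s=ctrl.get_state(); print(s['ee_pos'],s['qpos'],s['wrist_force'],s['width'])
snap('scene','s1'); snap('side','d1')
cv2.imwrite('pics/c2.png',np.hstack([cv2.resize(cv2.imread('pics/s1.png'),(400,300)),cv2.resize(cv2.imread('pics/d1.png'),(400,300))]))
```

```text
[0.3967 0.1896 0.0448] [ 0.3292 -0.1462  2.094   0.      1.1974  1.8995] [ 0.2607 -0.734   0.4101] 0.08897548882556056
```

View pics/c2.png

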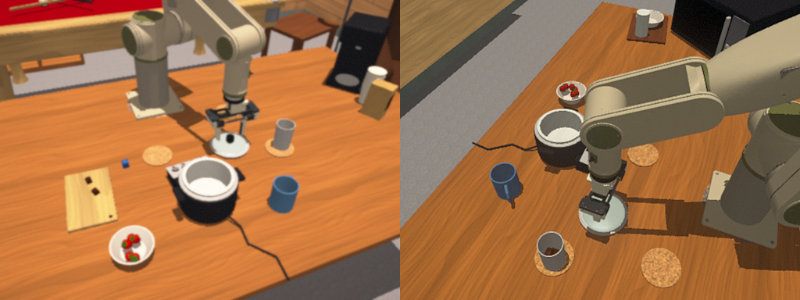

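Run:
```python
from h import *
a=load('s1')
for z in(0,.3,.35,.4,.45): print(z,proj(a,[0,0,z])/1.28)
L1,L2,e=.369,.553,.063
for h in (.3,.35,.4,.45):
    T=h+.0577
    for name,rho,z in(('cup',.60,.07),('pot',.60,.25)):
        for pitch in(0,15,30,45):
            p=np.radians(pitch); wr=rho-T*np.cos(p); wz=z+T*np.sin(p)-h
            D=np.hypot(wr,wz); Lf=np.hypot(L2,e); c=(D*D-L1**2-Lf**2)/2/L1/Lf
            if abs(c)>1: print(h,name,pitch,'unreach');continue
            b=np.arccos(c); q3=b-np.arctan2(e,L2)
            q2=np.arctan2(wr,wz)-np.arctan2(Lf*np.sin(b),L1+Lf*np.cos(b)); q5=np.pi/2+p-q2-q3
            ok=-.89<q2<2.26 and .02<q3<2.5 and 0<q5<2.73
            print(h,name,pitch,np.round([wr,wz,q2,q3,q5],2),ok)
```

```text
0 [154.1708 102.6274]
0.3 [149.2659  39.7497]
0.35 [148.3069  27.4554]
0.4 [147.2992  14.5376]
0.45 [146.239    0.9474]
0.3 cup 0 [ 0.24 -0.23  0.51  2.41 -1.34] False
0.3 cup 15 [ 0.25 -0.14  0.06  2.54 -0.76] False
0.3 cup 30 [ 0.29 -0.05 -0.24  2.52 -0.19] False
0.3 cup 45 [ 0.35  0.02 -0.27  2.37  0.26] True
0.3 pot 0 [ 0.24 -0.05 -0.46  2.67 -0.64] False
0.3 pot 15 [ 0.25  0.04 -0.76  2.63 -0.04] False
0.3 pot 30 [ 0.29  0.13 -0.73  2.45  0.37] True
0.3 pot 45 [ 0.35  0.2  -0.57  2.22  0.7 ] True
0.35 cup 0 [ 0.19 -0.28  0.73  2.39 -1.56] False
0.35 cup 15 [ 0.21 -0.17  0.17  2.6  -0.94] False
0.35 cup 30 [ 0.25 -0.08 -0.3   2.63 -0.24] False
0.35 cup 45 [ 0.31  0.01 -0.36  2.47  0.25] True
0.35 pot 0 [ 0.19 -0.1  -0.43  2.79 -0.78] False
0.35 pot 15 [ 0.21  0.01 -1.06  2.84  0.06] False
0.35 pot 30 [ 0.25  0.1  -0.94  2.6   0.43] False
0.35 pot 45 [ 0.31  0.19 -0.7   2.32  0.73] True
0.4 cup 0 [ 0.14 -0.33  1.    2.34 -1.76] False
0.4 cup 15 [ 0.16 -0.21  0.37  2.62 -1.15] False
0.4 cup 30 [ 0.2  -0.1  -0.35  2.74 -0.3 ] False
0.4 cup 45 [ 0.28 -0.01 -0.47  2.58  0.25] False
0.4 pot 0 [ 0.14 -0.15 -0.22  2.84 -1.05] False
0.4 pot 15 unreach
0.4 pot 30 [ 0.2   0.08 -1.27  2.78  0.58] False
0.4 pot 45 [ 0.28  0.17 -0.84  2.43  0.77] True
0.45 cup 0 [ 0.09 -0.38  1.26  2.25 -1.94] False
0.45 cup 15 [ 0.11 -0.25  0.63  2.59 -1.39] False
0.45 cup 30 [ 0.16 -0.13 -0.4   2.85 -0.35] False
0.45 cup 45 [ 0.24 -0.02 -0.61  2.69  0.28] False
0.45 pot 0 [ 0.09 -0.2   0.26  2.77 -1.46] False
0.45 pot 15 unreach
0.45 pot 30 unreach
0.45 pot 45 [ 0.24  0.16 -1.02  2.54  0.84] False
```

{"method": "apply_moves", "body": {
  "steps": [
    [[1,0,0,-4,0,0,0],[1,0,0,-6,0,0,0],[1,0,0,-6,0,0,0],[1,0,0,-5,0,0,0],[1,0,0,0,10,0,0],[1,0,0,0,10,0,0],[1,0,0,0,10,0,0],[1,0,0,0,0,0,0]]
  ]
}}

```text
time_s: 8.55
ee_pos: [0.3986, 0.1876, 0.2541]
tool_rot: [-2.617, 0.01, 0.002]
wrist_force: [-0.1, -0.7, -0.7]
width: 0.0932
finger_force: 0.0
```

```bash
cat >> h.py <<'E'
def fk(q,P):
    # P: L1,L2,e,h,T,off,  s4,s6 signs
    L1,L2,e,h,T,off=P
    X=lambda a:R.from_euler('x',a); Y=lambda a:R.from_euler('y',a); Z=lambda a:R.from_euler('z',a)
    B=Z(q[0]); F=B*Y(q[1]+q[2]); p=np.array([0,0,h])+B.apply([0,off,0])+(B*Y(q[1])).apply([0,0,L1])+F.apply([e,0,L2])
    Rt=F*Z(q[3])*Y(q[4])*Z(q[5])*Z(np.pi/2)
    return p+Rt.apply([0,0,T]),Rt
E
python3 - <<'E'
from h import *
from scipy.optimize import least_squares
s=ctrl.get_state(); print(repr(s['qpos']),repr(s['ee_pos']),repr(s['tool_rot']))
D=[([-1.2124,.131,1.489,0,1.523,-.0854],[.2575,-.5414,.2178],[-3.0631,-.6911,.0003]),
([-0.0905,-0.0038,1.481,0.0006,1.6654,1.4758],[.5573,.0011,.3001],[-3.1409,-.0071,.0016]),
([0.3292,-0.1462,2.094,0,1.1974,1.8995],[.3967,.1896,.0448],[3.14,.001,-.005]),
(s['qpos'],s['ee_pos'],s['tool_rot'])]
for q,p,w in D:
    print('rot err',(R.from_rotvec(w).inv()*fk(q,[.369,.553,.063,.3,.358,.0513])[1]).as_rotvec())
f=lambda P:np.concatenate([fk(q,P)[0]-p for q,p,w in D])
r=least_squares(f,[.369,.553,.063,.3,.358,.0513]); print(r.x,abs(r.fun).max())
E
```

```text
array([-0.1325, -0.4399,  2.0282,  0.5202,  1.6213,  1.4549]) array([0.3986, 0.1876, 0.2541]) array([-2.6171,  0.0103,  0.0019])
rot err [-0.0001 -0.      0.    ]
rot err [ 0.      0.0001 -0.    ]
rot err [ 0.0004 -0.0002  0.0001]
rot err [-0. -0.  0.]
[0.369  0.5534 0.0616 0.3182 0.3774 0.0512] 3.719501308652173e-05
```

```bash
cat >> h.py <<'E'
PK=[.369,.5534,.0616,.3182,.3774,.0512]
LO=np.array([-2.96,-.89,.02,-1.34,0,-2.66]); HI=np.array([2.96,2.26,2.5,4.48,2.73,2.66])
def ik(p,Rt):
    L1,L2,e,h,T,off=PK; w=np.array(p)-Rt.apply([0,0,T]); r=np.hypot(w[0],w[1])
    if r<off: return None
    q1=np.arctan2(w[1],w[0])-np.arcsin(off/r); rho=np.sqrt(r*r-off*off); z=w[2]-h
    Lf=np.hypot(L2,e); c=(rho**2+z*z-L1**2-Lf**2)/2/L1/Lf
    if abs(c)>1: return None
    b=np.arccos(c); q3=b-np.arctan2(e,L2); q2=np.arctan2(rho,z)-np.arctan2(Lf*np.sin(b),L1+Lf*np.cos(b))
    W=(R.from_euler('z',q1)*R.from_euler('y',q2+q3)).inv()*Rt*R.from_euler('z',-np.pi/2)
    a=W.as_euler('ZYZ'); 
    if a[1]<0: a=np.array([a[0]+np.pi,-a[1],a[2]+np.pi])
    q4=(a[0]+1.34)%(2*np.pi)-1.34; q6=(a[2]+np.pi)%(2*np.pi)-np.pi
    q=np.array([q1,q2,q3,q4,a[1],q6]); q3
    return q
def margin(q): return -9 if q is None else min((q-LO).min(),(HI-q).min())
def toolrot(az,pitch,roll=0):
    """tool z at azimuth az, pitch below horizontal; roll 0 = tool x up"""
    z=np.array([np.cos(az)*np.cos(pitch),np.sin(az)*np.cos(pitch),-np.sin(pitch)]); x=np.array([0,0,1])-z*z[2]*1.; x=np.array([0,0,1.])-z[2]*z; x/=np.linalg.norm(x)
    return R.from_matrix(np.stack([x,np.cross(z,x),z],1))*R.from_euler('z',roll)
E
python3 - <<'E'
from h import *
q=[.3,-.1,1.8,.4,1.2,1.]; print(ik(*fk(q,PK)),q)
rad=np.radians
cup=np.array([.4745,.374,.066])
for pg in(15,20,25,30,35):
    for az in range(-180,180,15):
        for flip in(0,180):
            Rg=toolrot(rad(az),rad(pg),rad(flip)); q=ik(cup+Rg.apply([0,0,.019]),Rg); m=margin(q)
            if m<.08: continue
            # pour options
            best=None
            for pp in(0,10,20):
              for paz in range(-180,180,15):
                for ph in(-150,-140,140,150):
                    Rp=toolrot(rad(paz),rad(pp),rad(flip+ph)); 
                    c=Rp.apply(Rg.inv().apply([0,0,1])); 
                    if c[2]>-.68: continue
                    g=np.array([.634,-.004,.185])-.05*c   # mouth lands at pot centre
                    q2=ik(g+Rp.apply([0,0,.019]),Rp); mm=margin(q2)
                    if mm<.06: continue
                    cost=abs(q2-q).max()
                    if best is None or cost<best[0]: best=(cost,pp,paz,ph,q2.round(2),c[2].round(2),mm.round(2))
            print(pg,az,flip,q.round(2),m.round(2),best)
E
```

```text
[ 0.3 -0.1  1.8  0.4  1.2  1. ] [0.3, -0.1, 1.8, 0.4, 1.2, 1.0]
15 -180 0 [ 0.37  1.55  0.21  0.69  2.56 -0.87] 0.17 (np.float64(1.6211539014885914), 20, -135, 150, array([ 0.17,  1.21,  0.45, -0.93,  2.4 ,  0.03]), np.float64(-0.7), np.float64(0.33))
15 -180 180 [0.37 1.55 0.21 0.69 2.56 2.27] 0.17 (np.float64(1.9510127785379137), 0, 120, -140, array([-0.39,  1.31,  0.49,  1.28,  2.45,  0.32]), np.float64(-0.74), np.float64(0.28))
15 -105 0 [ 0.84  1.59  0.15 -0.83  2.51 -2.42] 0.13 (np.float64(2.0446294511601004), 10, -135, 140, array([ 0.18,  1.43,  0.19, -1.21,  2.49, -0.38]), np.float64(-0.68), np.float64(0.13))
15 -105 180 [ 0.84  1.59  0.15 -0.83  2.51  0.72] 0.13 (np.float64(1.662388119520648), 20, 135, -150, array([-0.29,  1.22,  0.43,  0.84,  2.5 , -0.14]), np.float64(-0.7), np.float64(0.23))
15 -90 0 [ 0.93  1.34  0.57 -0.86  2.27 -2.4 ] 0.26 (np.float64(2.024375762290729), 10, -135, 140, array([ 0.18,  1.43,  0.19, -1.21,  2.49, -0.38]), np.float64(-0.68), np.float64(0.13))
15 -90 180 [ 0.93  1.34  0.57 -0.86  2.27  0.74] 0.46 (np.float64(1.6916894194325767), 20, 135, -15
[... 28228 characters left out ...]
8 -0.85] 0.85 (np.float64(1.868897171707194), 0, -135, -150, array([ 0.22,  1.34,  0.45, -1.24,  2.54,  0.92]), np.float64(-0.71), np.float64(0.1))
35 150 180 [0.24 0.87 1.12 0.63 1.88 2.29] 0.37 (np.float64(2.0433794285403364), 0, 135, -150, array([-0.3 ,  1.47,  0.23,  1.33,  2.64,  0.25]), np.float64(-0.71), np.float64(0.09))
35 165 0 [ 0.31  1.01  0.9   0.52  2.04 -0.96] 0.69 (np.float64(1.8826281500263304), 0, -135, -150, array([ 0.22,  1.34,  0.45, -1.24,  2.54,  0.92]), np.float64(-0.71), np.float64(0.1))
35 165 180 [0.31 1.01 0.9  0.52 2.04 2.18] 0.48 (np.float64(1.9364292964572662), 0, 135, -150, array([-0.3 ,  1.47,  0.23,  1.33,  2.64,  0.25]), np.float64(-0.71), np.float64(0.09))
```

Run:
```python
from h import *
rad=np.radians
cup=np.array([.4745,.374,.066]); pot=np.array([.589,.01,.25])
for az in(90,75,60):
  for pg,pp in((25,10),(30,10),(20,10)):
    out=[]
    Rg=toolrot(rad(az),rad(pg)); t=np.array([0,0,.019])
    W=[(cup-Rg.apply([0,0,.14]),Rg),(cup,Rg),(cup+[0,0,.2],Rg)]
    for f in np.linspace(0,1,5): W.append(((1-f)*(cup+[0,0,.2])+f*pot,Rg))
    for f in np.linspace(0,1,6): W.append((pot,toolrot(rad(az),rad(pg+(pp-pg)*f),rad(150*f))))
    Q=[ik(g+r.apply(t),r) for g,r in W]
    print(az,pg,[round(float(margin(q)),2) for q in Q], 'tilt',np.degrees(np.arccos((W[-1][1]*Rg.inv()).apply([0,0,1])[2])).round(0)); print(Q[1].round(2),None if Q[-1] is None else Q[-1].round(2))
```

```text
90 25 [0.49, 0.5, 0.5, 0.5, 0.57, 0.69, 0.85, 0.84, 0.84, 0.82, 0.79, 0.77, 0.75, 0.67] tilt 134.0
[-0.    0.38  2.    1.26  1.26 -0.76] [-0.6   0.62  1.42  1.1   2.    1.99]
90 30 [0.47, 0.49, 0.52, 0.52, 0.59, 0.7, 0.85, 0.88, 0.88, 0.85, 0.82, 0.79, 0.76, 0.67] tilt 131.0
[ 0.03  0.32  2.01  1.19  1.2  -0.67] [-0.6   0.62  1.42  1.1   2.    1.99]
90 20 [0.51, 0.52, 0.48, 0.48, 0.56, 0.69, 0.85, 0.8, 0.8, 0.79, 0.77, 0.76, 0.74, 0.67] tilt 138.0
[-0.03  0.45  1.98  1.32  1.33 -0.84] [-0.6   0.62  1.42  1.1   2.    1.99]
75 25 [0.17, 0.28, 0.28, 0.28, 0.34, 0.46, 0.62, 0.81, 0.81, 0.81, 0.81, 0.81, 0.81, 0.67] tilt 134.0
[ 0.02  0.22  2.22  1.48  1.06 -0.78] [-0.67  0.43  1.68  1.2   1.82  1.99]
75 30 [0.17, 0.28, 0.32, 0.32, 0.37, 0.48, 0.63, 0.81, 0.81, 0.81, 0.81, 0.81, 0.81, 0.67] tilt 131.0
[ 0.06  0.15  2.22  1.38  0.99 -0.65] [-0.67  0.43  1.68  1.2   1.82  1.99]
75 20 [0.18, 0.29, 0.25, 0.25, 0.32, 0.45, 0.61, 0.81, 0.81, 0.81, 0.81, 0.81, 0.81, 0.67] tilt 138.0
[-0.01  0.3   2.21  1.56  1.14 -0.89] [-0.67  0.43  1.68  1.2   1.82  1.99]
60 25 [-0.17, 0.1, 0.1, 0.1, 0.13, 0.24, 0.39, 0.57, 0.57, 0.56, 0.56, 0.56, 0.56, 0.56] tilt 134.0
[ 0.13  0.06  2.4   1.79  0.83 -0.83] [-0.72  0.23  1.94  1.31  1.63  1.99]
60 30 [-0.15, 0.11, 0.15, 0.15, 0.18, 0.27, 0.41, 0.58, 0.58, 0.57, 0.56, 0.56, 0.56, 0.56] tilt 131.0
[ 0.17 -0.02  2.39  1.65  0.73 -0.65] [-0.72  0.23  1.94  1.31  1.63  1.99]
60 20 [-0.16, 0.1, 0.05, 0.05, 0.1, 0.21, 0.37, 0.56, 0.56, 0.56, 0.56, 0.56, 0.56, 0.56] tilt 138.0
[ 0.1   0.15  2.4   1.91  0.94 -0.98] [-0.72  0.23  1.94  1.31  1.63  1.99]
```

{"method": "apply_moves", "body": {
  "steps": [
    [[1,0,0,0,9,0,0],[1,0,0,0,9,0,0],[1,0,0,0,9,0,0],[1,0,0,0,8,0,0],[1,0,0,0,0,0,-10],[1,0,0,0,0,0,-10],[1,0,0,0,0,0,-10],[1,0,0,0,0,0,-10]]
  ]
}}

```text
time_s: 9.55
ee_pos: [0.3977, 0.1912, 0.2554]
tool_rot: [-1.913, -0.705, -0.441]
wrist_force: [0.5, 0.5, 0.4]
width: 0.0931
finger_force: 0.0
```

{"method": "apply_moves", "body": {
  "steps": [
    [[1,0,0,0,0,0,-10],[1,0,0,0,0,0,-10],[1,0,0,0,0,0,-10],[1,0,0,0,0,0,-10],[1,0,0,0,0,0,-10],[1,0,0,0,0,0,0],[1,0,0,0,0,0,0]]
  ]
}}

```text
time_s: 10.42
ee_pos: [0.398, 0.1908, 0.2559]
tool_rot: [-1.524, -1.521, -0.965]
wrist_force: [0.4, 0.4, 1.1]
width: 0.0928
finger_force: 0.0
```

Run:
```python
from h import *
s=ctrl.get_state(); print(s['ee_pos'],s['qpos'])
Rg=toolrot(np.pi/2,np.radians(25)); cup=np.array([.4742,.3738,.066])
plan(cup-Rg.apply([0,0,.121]),Rg)
d=snap('wrist','w2'); print(proj(d,[.4742,.3738,.111]),proj(d,[.4742,.3738,.006]))
```

```text
[0.398  0.1908 0.2559] [-0.4822 -0.1796  2.1363  0.9677  1.8046 -0.5638]
shift [-9.43  7.69 12.5 ] turn [-0.15  0.09 -0.22]
[314.9035 206.173 ] [306.8372 258.7021]
```

View pics/w2.png

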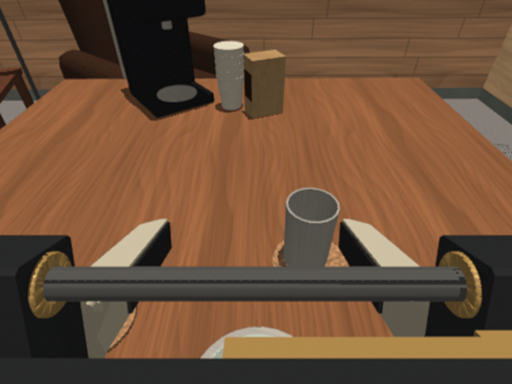

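Wrist view: the cup rim is centred near (312,205) against a predicted (315,206), so the cup has not moved. Going to the pre-grasp pose.

{"method": "apply_moves", "body": {
  "steps": [
    [[1,-2.4,2.5,1,0,0,0],[1,-2.4,2.5,2,0,0,0],[1,-2.4,2.5,3,0,0,0],[1,-2.2,0,3.5,0,0,0],[1,0,0,3,0,0,0],[1,0,0,0,0,0,0]]
  ]
}}

```text
time_s: 11.22
ee_pos: [0.4715, 0.2653, 0.1168]
tool_rot: [-1.522, -1.52, -0.964]
wrist_force: [-0.6, 0.0, 0.2]
width: 0.0929
finger_force: 0.0
```

Run:
```python
from h import *
s=ctrl.get_state(); print(s['ee_pos'])
Rg=toolrot(np.pi/2,np.radians(25)); cup=np.array([.4735,.3738,.066])
plan(cup+Rg.apply([0,0,.019]),Rg)
d=snap('wrist','w3'); g=d['pixels']; c=snap('side','d2')
cv2.imwrite('pics/c3.png',np.hstack([cv2.resize(cv2.imread('pics/w3.png'),(400,300)),cv2.resize(cv2.imread('pics/d2.png')[190:384,60:316],(400,300))]))
print(proj(d,[.4735,.3738,.111]))
```

```text
[0.4715 0.2653 0.1168]
shift [-0.02  0.26 13.88] turn [-0.24 -0.02 -0.23]
[257.4841 141.8023]
```

View pics/c3.png

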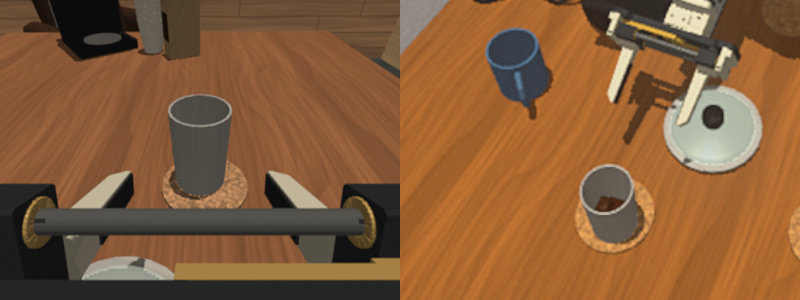

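{"method": "apply_moves", "body": {
  "steps": [
    [[1,0,0.2,3,0,0,0],[1,0,0,3,0,0,0],[1,0,0,3,0,0,0],[1,0,0,3,0,0,0],[1,0,0,1.9,0,0,0],[1,0,0,0,0,0,0],[-1,0,0,0,0,0,0],[-1,0,0,0,0,0,0]]
  ]
}}

```text
time_s: 12.32
ee_pos: [0.476, 0.389, 0.06]
tool_rot: [-1.523, -1.523, -0.971]
wrist_force: [-0.5, -0.3, 0.3]
width: 0.0776
finger_force: 0.0
```

{"method": "apply_moves", "body": {
  "steps": [
    [[-1,0,0,0,0,0,0],[-1,0,0,0,0,0,0],[-1,0,0,0,0,0,0],[-1,0,0,0,0,0,0]]
  ]
}}

```text
time_s: 12.82
ee_pos: [0.4754, 0.3897, 0.06]
tool_rot: [-1.522, -1.523, -0.971]
wrist_force: [-2.6, -4.5, 5.2]
width: 0.0678
finger_force: 30.0
```

{"method": "apply_moves", "body": {
  "steps": [
    [[-1,1.8,0,-0.85,0,0,0],[-1,4.3,0,-2,0,0,0],[-1,4.3,0,-2,0,0,0],[-1,4.3,0,-2,0,0,0],[-1,2.7,0,-1.3,0,0,0],[-1,0,0,0,0,0,0]]
  ]
}}

```text
time_s: 13.58
ee_pos: [0.4765, 0.3894, 0.2539]
tool_rot: [-1.522, -1.527, -0.975]
wrist_force: [0.4, -0.3, -2.5]
width: 0.0676
finger_force: 30.0
```

{"method": "apply_moves", "body": {
  "steps": [
    [[-1,-1.1,0.8,-2.4,0,0,0],[-1,-2.2,1.6,-4.7,0,0,0],[-1,-2.2,1.6,-4.7,0,0,0],[-1,-2.2,1.6,-4.7,0,0,0],[-1,-2.2,1.6,-4.7,0,0,0],[-1,-2.2,1.6,-4.7,0,0,0],[-1,-2.2,1.6,-4.7,0,0,0],[-1,-1.1,0.8,-2.4,0,0,0]]
  ]
}}

```text
time_s: 14.58
ee_pos: [0.5876, 0.0229, 0.2486]
tool_rot: [-1.524, -1.519, -0.97]
wrist_force: [-0.2, 0.7, -1.2]
width: 0.0677
finger_force: 30.0
```

Run:
```python
from h import *
s=ctrl.get_state(); print(s['ee_pos'],s['width'],s['finger_force'],s['wrist_force'],s['time_s'])
plan([.589,.027,.245],toolrot(np.pi/2,np.radians(25)))
c=snap('side','d3'); c=snap('scene','s3')
cv2.imwrite('pics/c4.png',np.hstack([cv2.resize(cv2.imread('pics/s3.png'),(400,300)),cv2.resize(cv2.imread('pics/d3.png'),(400,300))]))
```

```text
[0.5876 0.0229 0.2486] 0.0676653850594077 30.008175456896424 [-0.2422  0.6957 -1.1799] 14.575
shift [-0.15  0.14  0.52] turn [ 0.04 -0.07 -0.18]
```

View pics/c4.png

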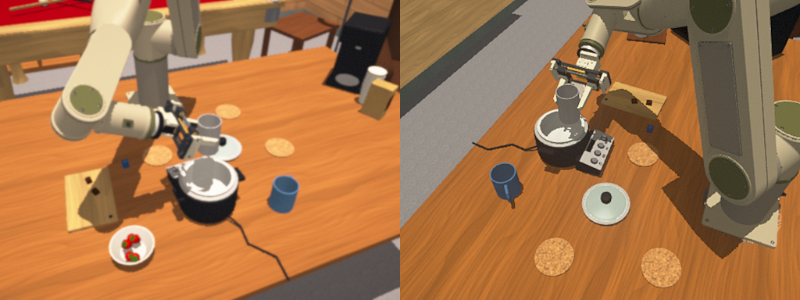

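{"method": "apply_moves", "body": {
  "steps": [
    [[-1,0.4,0.1,0.5,0,7.5,0],[-1,0,0,0,0,7.5,0],[-1,0,0,0,0,0,10],[-1,0,0,0,0,0,10],[-1,0,0,0,0,0,10],[-1,0,0,0,0,0,10],[-1,0,0,0,0,0,10],[-1,0,0,0,0,0,10]]
  ]
}}

```text
time_s: 15.68
ee_pos: [0.5878, 0.0329, 0.2511]
tool_rot: [-1.7, -0.449, -0.376]
wrist_force: [0.9, -0.4, -0.9]
width: 0.0677
finger_force: 30.0
```

{"method": "apply_moves", "body": {
  "steps": [
    [[-1,0,0,0,0,0,10],[-1,0,0,0,0,0,10],[-1,0,0,0,0,0,10],[-1,0,0,0,0,0,10],[-1,0,0,0,0,0,10],[-1,0,0,0,0,0,10],[-1,0,0,0,0,0,10],[-1,0,0,0,0,0,0]]
  ]
}}

```text
time_s: 16.68
ee_pos: [0.5878, 0.0327, 0.2515]
tool_rot: [-1.665, 0.606, 0.511]
wrist_force: [0.1, 0.5, -1.0]
width: 0.068
finger_force: 30.0
```

{"method": "apply_moves", "body": {
  "steps": [
    [[-1,0,0,0,0,0,10],[-1,0,0,0,0,0,10],[-1,0,0,0,0,0,8],[-1,0,0,0,0,0,-8],[-1,0,0,0,0,0,8],[-1,0,0,0,0,0,-8],[-1,0,0,0,0,0,8],[-1,0,0,0,0,0,0]]
  ]
}}

```text
time_s: 17.68
ee_pos: [0.5881, 0.0321, 0.2523]
tool_rot: [-1.515, 1.018, 0.856]
wrist_force: [0.4, 0.0, -0.1]
width: 0.0677
finger_force: 30.0
```

Run:
```python
from h import *
s=ctrl.get_state(); print(s['ee_pos'],s['width'],s['wrist_force'],s['qpos'],s['time_s'])
c=snap('side','d4'); c=snap('scene','s4')
cv2.imwrite('pics/c5.png',np.hstack([cv2.resize(cv2.imread('pics/s4.png')[150:310,150:363],(400,300)),cv2.resize(cv2.imread('pics/d4.png')[80:240,120:333],(400,300))]))
```

```text
[0.5881 0.0321 0.2523] 0.06773376777000947 [ 0.442   0.0185 -0.1127] [-0.5989  0.6076  1.429   1.1094  2.0032  2.1319] 17.675
```

View pics/c5.png

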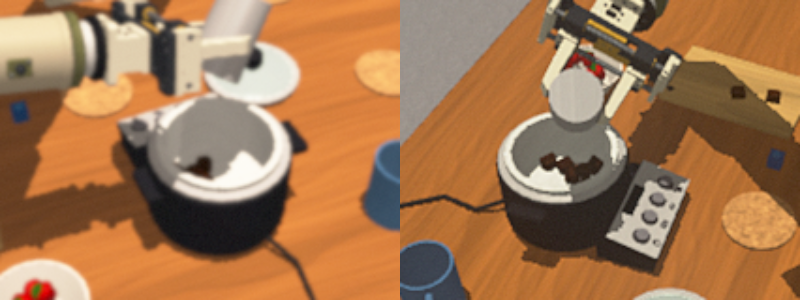

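{"method": "apply_moves", "body": {
  "steps": [
    [[-1,0,0,0,0,0,-8],[-1,0,0,0,0,0,8],[-1,0,0,0,0,0,-10],[-1,0,0,0,0,0,-10],[-1,0,0,0,0,0,-10],[-1,0,0,0,0,0,-10],[-1,0,0,0,0,0,-10],[-1,0,0,0,0,0,-10]]
  ]
}}

```text
time_s: 18.77
ee_pos: [0.5884, 0.0317, 0.2527]
tool_rot: [-1.742, 0.113, 0.096]
wrist_force: [1.0, -0.1, -0.7]
width: 0.0679
finger_force: 30.0
```

{"method": "apply_moves", "body": {
  "steps": [
    [[-1,0,0,0,0,0,-10],[-1,0,0,0,0,0,-10],[-1,0,0,0,0,0,-10],[-1,0,0,0,0,0,-10],[-1,0,0,0,0,0,-10],[-1,0,0,0,0,0,-10],[-1,0,0,0,0,0,-10],[-1,0,0,0,0,0,-10]]
  ]
}}

```text
time_s: 19.77
ee_pos: [0.5883, 0.0317, 0.2527]
tool_rot: [-1.481, -1.088, -0.912]
wrist_force: [-0.4, 1.5, -1.5]
width: 0.068
finger_force: 30.0
```

{"method": "apply_moves", "body": {
  "steps": [
    [[-1,0,0,0,0,0,-10],[-1,0,0,0,0,0,-8],[-1,0,0,0,0,-7.5,0],[-1,0,0,0,0,-7.5,0],[-1,1.1,-0.8,2.4,0,0,0],[-1,2.2,-1.6,4.7,0,0,0],[-1,2.2,-1.6,4.7,0,0,0],[-1,2.2,-1.6,4.7,0,0,0]]
  ]
}}

```text
time_s: 20.78
ee_pos: [0.5316, 0.2152, 0.2529]
tool_rot: [-1.52, -1.526, -0.972]
wrist_force: [0.8, 1.1, -1.6]
width: 0.0679
finger_force: 30.0
```

Run:
```python
from h import *
s=ctrl.get_state(); print(s['ee_pos'],s['width'],s['wrist_force'],s['time_s'])
plan([.4754,.3897,.253],toolrot(np.pi/2,np.radians(25)))
c=snap('side','d5'); cv2.imwrite('pics/c6.png',np.hstack([cv2.resize(cv2.imread('pics/d5.png'),(400,300)),cv2.resize(cv2.imread('pics/d5.png')[100:280,120:360],(400,300))]))
```

```text
[0.5316 0.2152 0.2529] 0.06788507306311435 [ 0.8225  1.144  -1.5541] 20.775
shift [ 7.41 -5.58 15.81] turn [-0.01 -0.01  0.23]
```

View pics/c6.png

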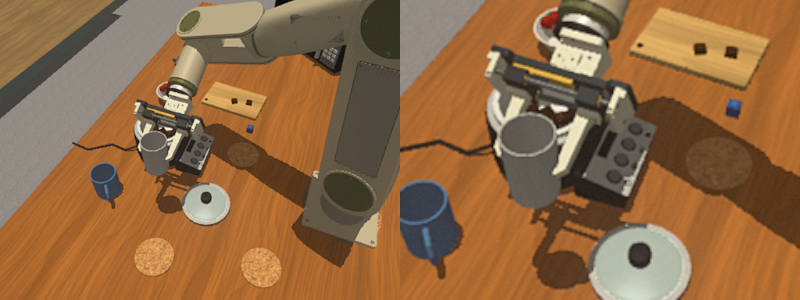

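{"method": "apply_moves", "body": {
  "steps": [
    [[-1,1.8,-1.4,3.9,0,0,0],[-1,1.9,-1.4,4,0,0,0],[-1,1.8,-1.4,3.9,0,0,0],[-1,1.9,-1.4,4,0,0,0],[-1,-4.1,0,1.9,0,0,0],[-1,-4.1,0,1.9,0,0,0],[-1,-4.1,0,1.9,0,0,0],[-1,0,0,0,0,0,0]]
  ]
}}

```text
time_s: 21.82
ee_pos: [0.4732, 0.3878, 0.1139]
tool_rot: [-1.523, -1.521, -0.963]
wrist_force: [0.5, 0.0, -1.5]
width: 0.0682
finger_force: 30.0
```

Run:
```python
from h import *
s=ctrl.get_state(); print(s['ee_pos'],s['wrist_force'])
plan([.4754,.3897,.061],toolrot(np.pi/2,np.radians(25)))
```

```text
[0.4732 0.3878 0.1139] [ 0.4597  0.0073 -1.464 ]
shift [-4.71  0.25  2.41] turn [-0.26  0.03 -0.26]
```

{"method": "apply_moves", "body": {
  "steps": [
    [[-1,-2,0.1,1,0,0,0],[-1,-1.5,0.1,0.8,0,0,0],[-1,-0.8,0,0.4,0,0,0],[-1,-0.3,0,0.14,0,0,0],[-1,-0.1,0,0.05,0,0,0],[-1,0,0,0,0,0,0]]
  ]
}}

```text
time_s: 22.58
ee_pos: [0.4786, 0.3896, 0.0657]
tool_rot: [-1.522, -1.524, -0.971]
wrist_force: [0.2, 0.1, -1.9]
width: 0.0677
finger_force: 30.0
```

{"method": "apply_moves", "body": {
  "steps": [
    [[-1,-0.2,0,0.1,0,0,0],[-1,-0.2,0,0.1,0,0,0],[-1,-0.1,0,0.05,0,0,0],[-1,0,0,0,0,0,0]]
  ]
}}

```text
time_s: 23.08
ee_pos: [0.4782, 0.3898, 0.0599]
tool_rot: [-1.522, -1.523, -0.97]
wrist_force: [-1.5, -2.7, 3.8]
width: 0.068
finger_force: 30.0
```

{"method": "apply_moves", "body": {
  "steps": [
    [[0.6,0,0,0,0,0,0],[1,0,0,0,0,0,0],[1,0,0,0,0,0,0],[1,0,0,0,0,0,0],[1,0,0,-2,0,0,0],[1,0,0,-4,0,0,0],[1,0,0,-5,0,0,0],[1,0,0,-4,0,0,0]]
  ]
}}

```text
time_s: 24.08
ee_pos: [0.4784, 0.2523, 0.1236]
tool_rot: [-1.523, -1.524, -0.97]
wrist_force: [0.6, -0.3, -0.6]
width: 0.093
finger_force: 0.0
```

Run:
```python
from h import *
s=ctrl.get_state(); print(s['ee_pos'],s['width'])
d=snap('side','d6'); e=snap('scene','s6')
cv2.imwrite('pics/c7.png',np.hstack([cv2.resize(cv2.imread('pics/d6.png')[240:384,80:272],(400,300)),cv2.resize(cv2.imread('pics/s6.png'),(400,300))]))
plan([.4754,.24,.26],DOWN)
```

```text
[0.4784 0.2523 0.1236] 0.09300523660549884
shift [11.8  -0.46 -6.71] turn [-50.25 -50.72  79.34]
```

View pics/c7.png

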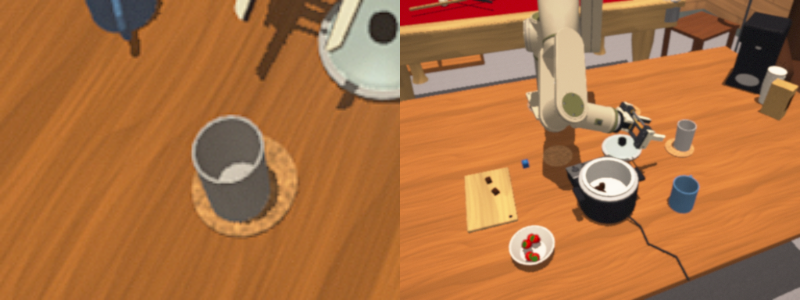

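{"method": "apply_moves", "body": {
  "steps": [
    [[1,4.5,0,-2.1,0,0,0],[1,4.5,0,-2.1,0,0,0],[1,4.5,0,-2.1,0,0,0],[1,0,0,0,0,0,10],[1,0,0,0,0,0,10],[1,0,0,0,0,0,10],[1,0,0,0,0,0,10],[1,0,0,0,0,0,10]]
  ]
}}

```text
time_s: 25.18
ee_pos: [0.4779, 0.2544, 0.2713]
tool_rot: [-1.913, -0.691, -0.439]
wrist_force: [-0.0, -0.2, 0.3]
width: 0.0928
finger_force: 0.0
```

{"method": "apply_moves", "body": {
  "steps": [
    [[1,0,0,0,0,0,10],[1,0,0,0,0,0,10],[1,0,0,0,0,0,10],[1,0,0,0,0,0,10],[1,0,0,0,-9,0,0],[1,0,0,0,-9,0,0],[1,0,0,0,-9,0,0],[1,0,0,0,-9,0,0]]
  ]
}}

```text
time_s: 26.18
ee_pos: [0.4784, 0.2539, 0.2722]
tool_rot: [-2.64, -0.001, -0.002]
wrist_force: [-0.4, 0.0, -0.6]
width: 0.093
finger_force: 0.0
```

{"method": "apply_moves", "body": {
  "steps": [
    [[1,0,0,0,-9,0,0],[1,0,0,0,-10,0,0],[1,0,0,0,-10,0,0],[1,0,5,0,0,0,0],[1,0,6,0,0,0,0],[1,0,6,0,0,0,0],[1,0,6,0,0,0,0],[1,0,6,0,0,0,0]]
  ]
}}

```text
time_s: 27.18
ee_pos: [0.478, -0.0372, 0.2712]
tool_rot: [-3.141, -0.003, 0.0]
wrist_force: [0.4, 0.4, 0.1]
width: 0.0931
finger_force: 0.0
```

Run:
```python
from h import *
s=ctrl.get_state(); print(s['ee_pos'],s['qpos'])
plan([.40,-.34,.26],DOWN)
```

```text
[ 0.478  -0.0372  0.2712] [-0.1852 -0.2163  1.73    0.0007  1.6281  1.3835]
shift [-7.87 30.27  1.1 ] turn [-0.04  0.01  0.13]
```

{"method": "apply_moves", "body": {
  "steps": [
    [[1,-1.3,5,0.2,0,0,0],[1,-1.3,5,0.2,0,0,0],[1,-1.3,5,0.2,0,0,0],[1,-1.3,5,0.2,0,0,0],[1,-1.3,5,0.2,0,0,0],[1,-1.3,5,0.2,0,0,0],[1,0,0,0,0,0,0]]
  ]
}}

```text
time_s: 28.05
ee_pos: [0.3994, -0.3383, 0.2584]
tool_rot: [-3.14, 0.004, 0.002]
wrist_force: [0.5, 1.4, -0.3]
width: 0.093
finger_force: 0.0
```

```bash
cat >> h.py <<'E'
def chunks(d,ztop=.030):
    """dark brown blobs lying on the board: top-face centre, yaw of long edge"""
    im=cv2.cvtColor(d['pixels'],cv2.COLOR_RGB2HSV).astype(int); rgb=d['pixels'].astype(int)
    m=((rgb.max(2)<95)&(rgb[...,0]>rgb[...,2]+8)&(im[...,1]>80)).astype(np.uint8)
    for c in cv2.findContours(m,0,2)[0]:
        A=cv2.contourArea(c)
        if not 120<A<3000: continue
        P=np.array([onz(d,*p[0],ztop)[:2] for p in c])
        if abs(P-[.47,-.34]).max()>.16: continue
        r=cv2.minAreaRect((P*1000).astype(np.float32)); print('px',cv2.minAreaRect(c)[0],'A',A,'mm',np.round(r[0],1),np.round(r[1],1),round(r[2],1))
E
python3 - <<'E'
from h import *
s=ctrl.get_state(); print(s['ee_pos'])
d=snap('wrist','w4'); chunks(d)
E
```

```text
[ 0.3994 -0.3383  0.2584]
px (251.6546630859375, 103.09793853759766) A 262.0 mm [ 474.1 -335.3] [22.5 18.4] 24.2
```

View pics/w4.png

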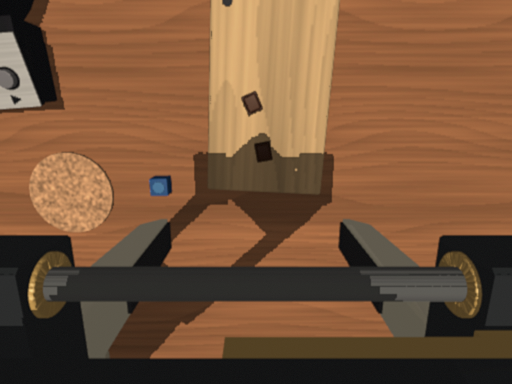

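Wrist view: exactly two loose chunks, at (252,103) and (263,151), clear of the board hole (227,3). The chalk is at (160,186).

Run:
```python
from h import *
d=load('w4'); b=load('side0')
print(onz(d,263,151,.030),tri((d,251.7,103.1),(b,299,127.5)),tri((d,263,151),(b,318.5,130)))
plan([.4745,-.335,.10],R.from_euler('z',np.radians(24))*DOWN)
```

```text
[ 0.4172 -0.349   0.03  ] (array([ 0.4756, -0.3349,  0.0237]), np.float64(0.002741656032108835)) (array([ 0.416 , -0.3493,  0.0217]), np.float64(0.0004958731740850298))
shift [ 7.45 -0.16 15.86] turn [ -0.11   0.03 -24.08]
```

{"method": "apply_moves", "body": {
  "steps": [
    [[1,2.5,0,5,0,0,0],[1,2.5,0,5,0,0,0],[1,2.5,-0.1,5,0,0,0],[1,0,0,3,0,0,-8],[1,0,0,2,0,0,-8],[1,0,0,2,0,0,-8],[1,0,0,1,0,0,0],[1,0,0,0,0,0,0]]
  ]
}}

```text
time_s: 29.1
ee_pos: [0.4755, -0.334, 0.0292]
tool_rot: [-3.072, -0.651, 0.001]
wrist_force: [-0.7, 0.6, 0.4]
width: 0.0928
finger_force: 0.0
```

{"method": "apply_moves", "body": {
  "steps": [
    [[1,0,0,0.7,0,0,0],[1,0,0,0.5,0,0,0],[-1,0,0,0,0,0,0],[-1,0,0,0,0,0,0],[-1,0,0,0,0,0,0],[-1,0,0,0,0,0,0],[-1,0,0,0,0,0,0],[-1,0,0,0,0,0,0]]
  ]
}}

```text
time_s: 30.1
ee_pos: [0.4755, -0.3353, 0.0178]
tool_rot: [3.073, 0.654, 0.0]
wrist_force: [-0.0, -0.6, 0.1]
width: 0.0375
finger_force: 0.0
```

{"method": "apply_moves", "body": {
  "steps": [
    [[-1,0,0,0,0,0,0],[-1,0,0,0,0,0,0],[-1,0,0,0,0,0,0],[-1,0,0,-3,0,0,0],[-1,0,0,-5,0,0,0],[-1,0,0,-5,0,0,0],[-1,0,0,-5,0,0,0],[-1,0,0,-2,0,0,0]]
  ]
}}

```text
time_s: 31.1
ee_pos: [0.4768, -0.3364, 0.2218]
tool_rot: [3.068, 0.653, 0.005]
wrist_force: [0.1, -0.3, -0.9]
width: 0.0194
finger_force: 30.0
```

Run:
```python
from h import *
plan([.634,-.004,.165])
```

```text
shift [ 27.87 -23.98   5.63] turn [0. 0. 0.]
```

{"method": "apply_moves", "body": {
  "steps": [
    [[-1,3.9,-3.4,0,0,0,0],[-1,4,-3.4,0,0,0,0],[-1,4,-3.4,0,0,0,0],[-1,4,-3.5,0,0,0,0],[-1,4,-3.4,0,0,0,0],[-1,4,-3.4,0,0,0,0],[-1,4,-3.5,0,0,0,0],[-1,0,0,4,0,0,0]]
  ]
}}

```text
time_s: 32.1
ee_pos: [0.6356, 0.0013, 0.1798]
tool_rot: [3.071, 0.661, 0.009]
wrist_force: [1.4, -0.4, 0.0]
width: 0.0193
finger_force: 30.0
```

{"method": "apply_moves", "body": {
  "steps": [
    [[-1,0,0,4,0,0,0],[-1,0,0,3,0,0,0],[-1,0,0,0,0,0,0],[-0.3,0,0,0,0,0,0],[-0.3,0,0,0,0,0,0],[-0.3,0,0,-3,0,0,0],[-0.3,0,0,-5,0,0,0],[-0.3,0,0,-3,0,0,0]]
  ]
}}

```text
time_s: 33.1
ee_pos: [0.6342, -0.0027, 0.2227]
tool_rot: [3.071, 0.653, 0.009]
wrist_force: [0.1, 0.0, 0.4]
width: 0.0327
finger_force: 0.0
```

Run:
```python
from h import *
plan([.4165,-.349,.24],R.from_euler('z',np.radians(10))*DOWN)
```

```text
shift [-33.97  22.77  -1.84] turn [ 0.13 -0.31 14.02]
```

{"method": "apply_moves", "body": {
  "steps": [
    [[1,-4.8,3.2,-0.3,0,0,0],[1,-4.9,3.3,0,0,0,0],[1,-4.8,3.2,0,0,0,0],[1,-4.9,3.3,0,0,0,0],[1,-4.8,3.2,0,0,0,0],[1,-4.9,3.3,0,0,0,0],[1,-4.8,3.2,0,0,0,7],[1,0,0,0,0,0,7]]
  ]
}}

```text
time_s: 34.1
ee_pos: [0.4134, -0.3518, 0.2226]
tool_rot: [3.128, 0.26, 0.002]
wrist_force: [0.2, 0.6, -0.3]
width: 0.0927
finger_force: 0.0
```

{"method": "apply_moves", "body": {
  "steps": [
    [[1,0,0,6,0,0,0],[1,0,0,6,0,0,0],[1,0,0,4,0,0,0],[1,0,0,2,0,0,0],[1,0,0,1,0,0,0],[1,0,0,0,0,0,0]]
  ]
}}

```text
time_s: 34.85
ee_pos: [0.4158, -0.3483, 0.0315]
tool_rot: [3.129, 0.274, 0.001]
wrist_force: [-0.1, 0.3, 0.2]
width: 0.093
finger_force: 0.0
```

Run:
```python
from h import *
plan([.4165,-.349,.017],R.from_euler('z',np.radians(10))*DOWN)
d=snap('side','d7'); chunks(d)
```

```text
shift [0.06 0.08 1.45] turn [ 0.04 -0.03  0.02]
px (320.6099853515625, 111.22999572753906) A 137.5 mm [ 434.2 -433.8] [77.9 73.3] 9.9
```

{"method": "apply_moves", "body": {
  "steps": [
    [[1,0,0,0.9,0,0,0],[1,0,0,0.5,0,0,0],[-1,0,0,0,0,0,0],[-1,0,0,0,0,0,0],[-1,0,0,0,0,0,0],[-1,0,0,0,0,0,0],[-1,0,0,0,0,0,0],[-1,0,0,0,0,0,0]]
  ]
}}

```text
time_s: 35.9
ee_pos: [0.4155, -0.3479, 0.0168]
tool_rot: [3.129, 0.275, 0.0]
wrist_force: [-0.2, -0.8, 0.5]
width: 0.0376
finger_force: 0.0
```

{"method": "apply_moves", "body": {
  "steps": [
    [[-1,0,0,0,0,0,0],[-1,0,0,0,0,0,0],[-1,0,0,0,0,0,0],[-1,0,0,-3,0,0,0],[-1,0,0,-5,0,0,0],[-1,0,0,-5,0,0,0],[-1,0,0,-5,0,0,0],[-1,0,0,-2,0,0,0]]
  ]
}}

```text
time_s: 36.9
ee_pos: [0.4166, -0.349, 0.2207]
tool_rot: [3.125, 0.274, 0.006]
wrist_force: [0.1, -0.2, -0.8]
width: 0.0196
finger_force: 30.0
```

Run:
```python
from h import *
plan([.634,-.004,.22])
```

```text
shift [ 27.42 -30.19   0.02] turn [0. 0. 0.]
```

{"method": "apply_moves", "body": {
  "steps": [
    [[-1,3.9,-4.3,0,0,0,0],[-1,3.9,-4.3,0,0,0,0],[-1,3.9,-4.3,0,0,0,0],[-1,3.9,-4.3,0,0,0,0],[-1,3.9,-4.3,0,0,0,0],[-1,3.9,-4.3,0,0,0,0],[-1,4,-4.3,0,0,0,0],[-1,0,0,3,0,0,0]]
  ]
}}

```text
time_s: 37.9
ee_pos: [0.6355, 0.0003, 0.1875]
tool_rot: [-3.128, -0.282, -0.006]
wrist_force: [0.9, -0.4, -0.4]
width: 0.0196
finger_force: 30.0
```

{"method": "apply_moves", "body": {
  "steps": [
    [[-1,0,0,4,0,0,0],[-1,0,0,4,0,0,0],[-1,0,0,0,0,0,0],[-0.3,0,0,0,0,0,0],[-0.3,0,0,0,0,0,0],[-0.3,0,0,-4,0,0,0],[-0.3,0,0,-6,0,0,0],[-0.3,0,0,-6,0,0,0]]
  ]
}}

```text
time_s: 38.9
ee_pos: [0.6331, -0.0038, 0.2705]
tool_rot: [3.129, 0.274, 0.004]
wrist_force: [1.8, -0.7, -0.3]
width: 0.0325
finger_force: 0.0
```

Run:
```python
from h import *
s=ctrl.get_state(); print(s['ee_pos'])
plan([.39,.19,.26],DOWN)
```

```text
[ 0.6331 -0.0038  0.2705]
shift [-20.57 -23.32   0.99] turn [ 0.02 -0.15 10.02]
```

{"method": "apply_moves", "body": {
  "steps": [
    [[1,0,0,0,0,0,10],[1,-4.5,-3.2,0,0,0,0],[1,-4.5,-3.2,0,0,0,0],[1,-4.5,-3.2,0,0,0,0],[1,-4.5,-3.2,0,0,0,0],[1,-4.5,-3.2,0.5,0,0,0],[1,-4.5,-3.2,0.5,0,0,0],[1,0,0,0,0,0,0]]
  ]
}}

```text
time_s: 39.9
ee_pos: [0.3611, 0.19, 0.2586]
tool_rot: [-3.14, -0.007, -0.005]
wrist_force: [0.7, -1.3, -0.8]
width: 0.0927
finger_force: 0.0
```

```bash
cat >> h.py <<'E'
def knob(d,near,z,maxA=4000):
    """dark round blob nearest the pixel of the expected point"""
    u=proj(d,near); g=cv2.cvtColor(d['pixels'],cv2.COLOR_RGB2GRAY); n,l,st,c=cv2.connectedComponentsWithStats((g<60).astype(np.uint8))
    k=[i for i in range(1,n) if 60<st[i,4]<maxA]; i=min(k,key=lambda i:np.hypot(*(c[i]-u)))
    print('exp',u,'blob',c[i],st[i],onz(d,*c[i],z)); return c[i]
E
python3 - <<'E'
from h import *
s=ctrl.get_state(); print(s['ee_pos'])
d=snap('wrist','w5'); b=snap('side','d8'); a=snap('scene','s8'); p=[.398,.19,.052]
k=knob(d,p,.052); kb=knob(b,p,.052); print(tri((d,*k),(b,*kb)))
# empty board and pot content: brown/dark in pot from scene view and side
for n,x in(('scene',a),('side',b)):
    rgb=x['pixels'].astype(int); u=proj(x,[.634,-.004,.06]).astype(int); q=rgb[u[1]-25:u[1]+25,u[0]-25:u[0]+25]; print(n,'dark px in pot',((q.max(2)<95)&(q[...,0]>q[...,2]+5)).sum())
    chunks(x)
A=cv2.resize(cv2.imread('pics/d8.png')[90:234,120:352],(400,300)); B=cv2.resize(cv2.imread('pics/s8.png')[150:342,60:316],(400,300))
C=cv2.resize(cv2.imread('pics/w5.png'),(400,300)); D=cv2.resize(cv2.imread('pics/d8.png'),(400,300))
cv2.imwrite('pics/c8.png',np.vstack([np.hstack([A,B]),np.hstack([C,D])]))
E
```

```text
[0.3611 0.19   0.2586]
exp [254.7464 137.6169] blob [285.3328 130.7466] [272 117  28  28 592] [0.406 0.155 0.052]
exp [260.8778 262.4336] blob [263.5    252.6269] [258 246  12  14 134] [0.4023 0.1626 0.052 ]
(array([0.4053, 0.1537, 0.0373]), np.float64(0.0004676415221478929))
scene dark px in pot 156
side dark px in pot 1041
px (270.40576171875, 115.5368881225586) A 122.0 mm [ 581.6 -349. ] [45.9 95.4] 18.4
```

View pics/c8.png

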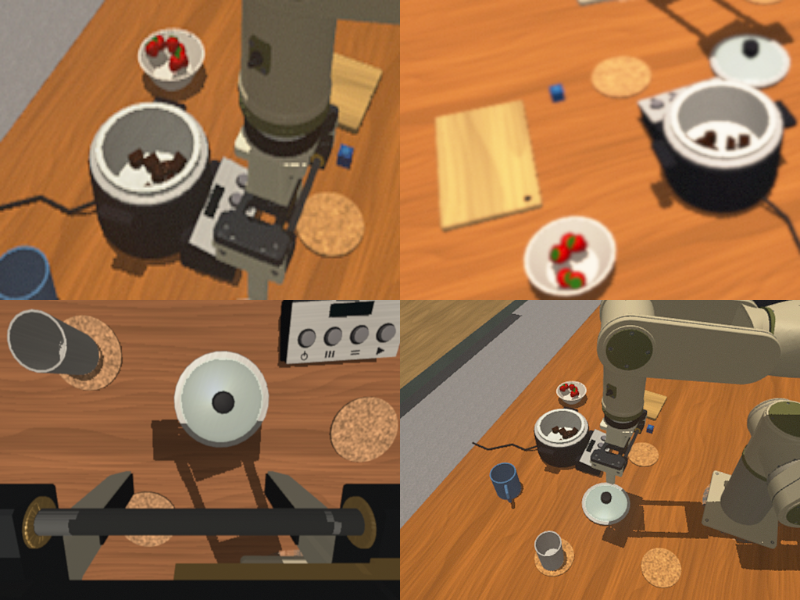

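The lid was knocked to about (0.405, 0.154) and is still flat: knob at w5 (285,131), triangulated height 37 mm, about mid-cap. The board is empty, the pot holds the chocolate, and the cup stands on its coaster. The keys show in w5 at (393,49), (426,46), (461,44), (494,40).

Run:
```python
from h import *
d=load('w5'); im=d['pixels']; g=cv2.cvtColor(im,cv2.COLOR_RGB2GRAY)
K=np.array([onz(d,*k,.058) for k in((393,48.6),(426,46),(461,43.5),(494,39.7))]); v=K[0]-K[3]; y=np.arctan2(-v[0],v[1]); print(K[:,:2],np.degrees(y),np.linalg.norm(v))
print('melter',K.mean(0)-R.from_euler('z',np.radians(4)).apply([-.138,0,.058]))
# pot rim ellipse from side and scene (bright, low-sat)
for n in('d8','s8'):
    x=load(n); hsv=cv2.cvtColor(x['pixels'],cv2.COLOR_RGB2HSV); gg=x['pixels'].min(2)
    m=((hsv[...,1]<60)&(gg>110)).astype(np.uint8); u=proj(x,[.634,-.004,.13]).astype(int)
    M=np.zeros_like(m); cv2.circle(M,tuple(int(i) for i in u),48 if n=='s8' else 42,1,-1); m&=M
    c=max(cv2.findContours(m,0,2)[0],key=cv2.contourArea); h=cv2.convexHull(c); e=cv2.fitEllipse(h)
    P=np.array([onz(x,*p[0],.13)[:2] for p in h]); (cx,cy),r=cv2.minEnclosingCircle((P*1000).astype(np.float32)); print(n,e,onz(x,*e[0],.13),cx,cy,r)
plan([.405,.154,.0285],DOWN)
```

```text
[[ 0.4928  0.0436]
 [ 0.4955  0.0089]
 [ 0.4982 -0.0278]
 [ 0.5021 -0.0621]] 5.006378656364305 0.10610561490310015
melter [ 0.6348  0.0003 -0.    ]
d8 ((205.85263061523438, 163.3673095703125), (48.7251091003418, 68.41879272460938), 83.11282348632812) [0.6244 0.0133 0.13  ] 626.9102783203125 8.411530494689941 90.0448226928711
s8 ((265.3069763183594, 216.744384765625), (80.7928695678711, 91.35030364990234), 95.07706451416016) [0.6087 0.004  0.13  ] 598.9224243164062 16.253095626831055 140.16024780273438
shift [ 4.06  3.43 22.99] turn [-0.04 -0.18  0.04]
```

{"method": "apply_moves", "body": {
  "steps": [
    [[1,4,3.3,-0.7,0,0,0],[1,4,3.2,-0.7,0,0,0],[1,4,3.2,-0.7,0,0,0],[1,4,3.3,-0.7,0,0,0],[1,4,3.2,-0.7,0,0,0],[1,4,3.2,-0.6,0,0,0],[1,0,0,0,0,0,0],[1,0,0,0,0,0,0]]
  ]
}}

```text
time_s: 41.05
ee_pos: [0.6031, -0.007, 0.2974]
tool_rot: [-3.141, 0.002, 0.001]
wrist_force: [-0.4, -0.0, -0.0]
width: 0.0928
finger_force: 0.0
```

Run:
```python
from h import *
s=ctrl.get_state(); print(s['ee_pos'],s['qpos'].round(2))
x=snap('wrist','w6'); p=x['pixels']; hsv=cv2.cvtColor(p,cv2.COLOR_RGB2HSV)
u=proj(x,[.634,-.004,.13]); print(u)
# radial profile: print along 8 directions the grey/sat transitions
from numpy import cos,sin
g=cv2.cvtColor(p,cv2.COLOR_RGB2GRAY).astype(int)
for a in range(0,360,45):
    print(a,[int(g[int(round(u[1]+r*sin(np.radians(a)))),int(round(u[0]+r*cos(np.radians(a))))]) for r in range(48,96,3) if 0<=u[1]+r*sin(np.radians(a))<384])
```

```text
[ 0.6031 -0.007   0.2974] [-0.1   0.12  1.36  0.    1.67  1.48]
[251.3327 145.8149]
0 [241, 244, 106, 90, 88, 91, 127, 238, 228, 195, 171, 174, 68, 42, 42, 39]
45 [90, 88, 90, 90, 88, 87, 104, 103, 98, 80, 81, 14, 10, 35, 82, 100]
90 [87, 87, 87, 88, 87, 89, 105, 100, 94, 83, 71, 164, 164, 152, 32, 72]
135 [88, 86, 87, 86, 87, 85, 86, 100, 98, 82, 81, 93, 107, 106, 109, 102]
180 [239, 243, 78, 83, 81, 83, 80, 208, 234, 225, 167, 169, 159, 39, 45, 39]
225 [242, 241, 243, 107, 88, 83, 83, 79, 242, 237, 238, 178, 171, 174, 100, 109]
270 [245, 244, 245, 244, 188, 89, 82, 78, 236, 243, 243, 178, 179, 173, 172, 82]
315 [244, 244, 242, 245, 82, 83, 82, 157, 240, 236, 224, 168, 170, 142, 94, 108]
```

View pics/w6.png

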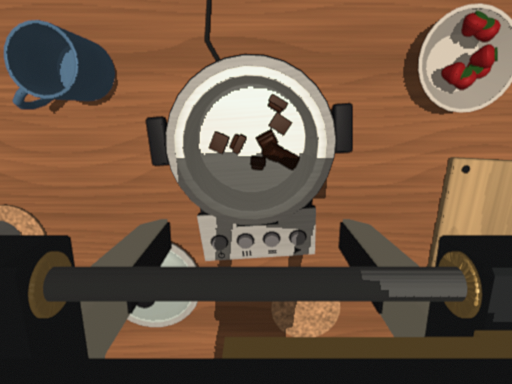

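Wrist view: the pot mouth is centred near (251,143) with all the chocolate inside; the keys are at (219,243), (245,240), (271,239), (298,237). I'll fit a circle to the inner rim edge.

Run:
```python
from h import *
from scipy.optimize import least_squares
x=load('w6'); g=cv2.cvtColor(x['pixels'],cv2.COLOR_RGB2GRAY).astype(np.float32)
u=np.array([251.3,143.]); P=[]
rr=np.arange(58,78,.5)
for a in np.radians(np.arange(0,360,4)):
    mx=(u[0]+rr*np.cos(a)).astype(np.float32)[None]; my=(u[1]+rr*np.sin(a)).astype(np.float32)[None]
    v=cv2.remap(g,mx,my,cv2.INTER_LINEAR)[0]; rel=(v[4:]-v[:-4])/(v[:-4]+10); i=int(np.argmax(rel))
    if rel[i]>.12: P.append(onz(x,mx[0,i+2],my[0,i+2],.13)[:2])
P=np.array(P); f=lambda c:np.hypot(P[:,0]-c[0],P[:,1]-c[1])-c[2]
r=least_squares(f,[.634,-.004,.07],loss='soft_l1',f_scale=.001); print(len(P),r.x,np.median(abs(r.fun)))
K=np.array([onz(x,*k,.058) for k in((219,242.5),(245,240.5),(271.5,238.5),(298,236.5))]); v=K[0]-K[3]; print(K[:,:2],np.degrees(np.arctan2(-v[0],v[1])),np.linalg.norm(v))
plan([.405,.154,.20],DOWN)
```

```text
87 [ 0.6334 -0.0027  0.0696] 0.00016319268282563582
[[ 0.4955  0.041 ]
 [ 0.4983  0.0057]
 [ 0.5012 -0.0302]
 [ 0.504  -0.066 ]] 4.549632429110523 0.10739254769200249
shift [-19.79 -16.01   9.78] turn [-0.01  0.01 -0.03]
```

{"method": "apply_moves", "body": {
  "steps": [
    [[1,-4,-3.2,0,0,0,0],[1,-4,-3.2,0,0,0,0],[1,-4,-3.2,2,0,0,0],[1,-4,-3.2,2,0,0,0],[1,-3.8,-3.2,3,0,0,0],[1,0,0,5,0,0,0],[1,0,0,5,0,0,0],[1,0,0,4,0,0,0]]
  ]
}}

```text
time_s: 42.1
ee_pos: [0.4036, 0.1546, 0.0865]
tool_rot: [-3.141, -0.003, -0.001]
wrist_force: [-0.4, -0.0, 0.2]
width: 0.0931
finger_force: 0.0
```

Run:
```python
from h import *
s=ctrl.get_state(); print(s['ee_pos'])
plan([.405,.154,.0285],DOWN)
b=snap('side','d9'); kb=knob(b,[.405,.154,.04],.04)
```

```text
[0.4036 0.1546 0.0865]
shift [0.13 0.07 5.8 ] turn [-0.02 -0.05  0.12]
exp [263.6974 252.1398] blob [273.2539 198.8521] [247 182  48  27 453] [ 0.4433 -0.012   0.04  ]
```

{"method": "apply_moves", "body": {
  "steps": [
    [[1,0.1,0,3,0,0,0],[1,0,0,2,0,0,0],[1,0,0,0.8,0,0,0],[-1,0,0,0,0,0,0],[-1,0,0,0,0,0,0],[-1,0,0,0,0,0,0],[-1,0,0,0,0,0,0],[-1,0,0,0,0,0,0]]
  ]
}}

```text
time_s: 43.15
ee_pos: [0.4059, 0.1541, 0.03]
tool_rot: [-3.142, -0.001, -0.0]
wrist_force: [-0.2, 0.5, -0.5]
width: 0.0477
finger_force: 0.0
```

{"method": "apply_moves", "body": {
  "steps": [
    [[-1,0,0,0,0,0,0],[-1,0,0,0,0,0,0],[-1,0,0,0,0,0,0],[-1,0,0,0,0,0,0]]
  ]
}}

```text
time_s: 43.65
ee_pos: [0.4057, 0.1541, 0.0298]
tool_rot: [3.142, 0.001, -0.0]
wrist_force: [-0.3, 0.1, 0.9]
width: 0.0334
finger_force: 30.0
```

{"method": "apply_moves", "body": {
  "steps": [
    [[-1,0,0,-2,0,0,0],[-1,0,0,-5,0,0,0],[-1,0,0,-6,0,0,0],[-1,0,0,-6,0,0,0],[-1,0,0,0,0,0,0],[-1,4,2.7,0,0,0,0],[-1,4.6,3.2,0,0,0,0],[-1,4.6,3.2,0,0,0,0]]
  ]
}}

```text
time_s: 44.65
ee_pos: [0.538, 0.0622, 0.2174]
tool_rot: [-3.142, -0.002, 0.005]
wrist_force: [1.1, 1.8, -2.4]
width: 0.0336
finger_force: 30.0
```

{"method": "apply_moves", "body": {
  "steps": [
    [[-1,4.6,3.2,0,0,0,0],[-1,4,2.8,0,0,0,0],[-1,1,0.6,0,0,0,0],[-1,0,0,0,0,0,0],[-1,0,0,0,0,0,0]]
  ]
}}

```text
time_s: 45.28
ee_pos: [0.6327, -0.0018, 0.2191]
tool_rot: [-3.141, -0.002, 0.002]
wrist_force: [1.2, 0.3, -2.7]
width: 0.0334
finger_force: 30.0
```

Run:
```python
from h import *
s=ctrl.get_state(); print(s['ee_pos'],s['width'],s['wrist_force'])
plan([.6338,-.0027,.156],DOWN)
```

```text
[ 0.6327 -0.0018  0.2191] 0.033418610528575726 [ 1.2242  0.2561 -2.7432]
shift [0.12 0.1  6.31] turn [-0.02  0.09  0.08]
```

{"method": "apply_moves", "body": {
  "steps": [
    [[-1,0.1,0.1,3,0,0,0],[-1,0,0,2,0,0,0],[-1,0,0,0.5,0,0,0],[-1,0,0,0.3,0,0,0],[-1,0,0,0.2,0,0,0],[-1,0,0,0.2,0,0,0],[-1,0,0,0,0,0,0]]
  ]
}}

```text
time_s: 46.15
ee_pos: [0.635, -0.0038, 0.158]
tool_rot: [3.142, 0.001, 0.0]
wrist_force: [-0.6, -0.5, -2.8]
width: 0.0335
finger_force: 30.0
```

{"method": "apply_moves", "body": {
  "steps": [
    [[-1,-0.1,0,0.2,0,0,0],[-1,0,0,0.2,0,0,0],[-1,0,0,0.1,0,0,0],[-1,0,0,0,0,0,0]]
  ]
}}

```text
time_s: 46.65
ee_pos: [0.6338, -0.0037, 0.1526]
tool_rot: [-3.142, -0.001, 0.0]
wrist_force: [0.4, -0.8, -3.2]
width: 0.0336
finger_force: 30.0
```

{"method": "apply_moves", "body": {
  "steps": [
    [[-1,0,0,0.1,0,0,0],[-1,0,0,0.05,0,0,0],[-1,0,0,0,0,0,0]]
  ]
}}

```text
time_s: 47.02
ee_pos: [0.634, -0.0038, 0.1518]
tool_rot: [3.142, 0.001, 0.001]
wrist_force: [-2.4, -0.1, 2.0]
width: 0.0336
finger_force: 30.0
```

{"method": "apply_moves", "body": {
  "steps": [
    [[-0.1,0,0,0,0,0,0],[1,0,0,0,0,0,0],[1,0,0,0,0,0,0],[1,0,0,0,0,0,0],[1,0,0,-3,0,0,0],[1,-2,0,-5,0,0,0],[1,-4,0,-5,0,0,0],[1,-1,0,-2,0,0,0]]
  ]
}}

```text
time_s: 48.02
ee_pos: [0.5649, -0.0038, 0.3044]
tool_rot: [3.141, 0.001, 0.009]
wrist_force: [0.9, 0.1, 0.8]
width: 0.0928
finger_force: 0.0
```

Run:
```python
from h import *
s=ctrl.get_state(); print(s['ee_pos'],s['width'],s['time_s'])
d=snap('wrist','w7'); b=snap('side','d10'); a=snap('scene','s10'); p=[.634,-.004,.165]
k=knob(d,p,.174); ka=knob(a,p,.165); kb=knob(b,p,.165); print(tri((d,*k),(b,*kb)),tri((d,*k),(a,*ka)))
# same two-view reading of the lid in place at the start, for comparison
a0,b0=load('scene0'),load('side0'); print('start'); k0=knob(a0,p,.165); j0=knob(b0,p,.165); w=load('w1'); kw=knob(w,p,.174); print(tri((w,*kw),(b0,*j0)),tri((w,*kw),(a0,*k0)))
```

```text
[ 0.5649 -0.0038  0.3044] 0.09281595385779445 48.025
exp [254.383  108.4579] blob [254.3925 108.6952] [237  91  35  36 981] [ 0.6337 -0.004   0.174 ]
exp [266.9135 213.9938] blob [266.4286 214.7698] [261 209  12  13 126] [ 0.636  -0.0061  0.165 ]
exp [204.3673 148.3605] blob [204.635  149.7445] [199 143  12  14 137] [0.631  0.0003 0.165 ]
(array([ 0.6338, -0.004 ,  0.1601]), np.float64(9.152962646277227e-05)) (array([ 0.6336, -0.0044,  0.1623]), np.float64(0.0009315611117651768))
start
exp [266.9135 213.9938] blob [266.6532 214.621 ] [261 209  12  13 124] [ 0.6357 -0.0054  0.165 ]
exp [204.3673 148.3605] blob [204.6324 149.7941] [199 144  12  13 136] [0.631  0.0005 0.165 ]
exp [260.3792  98.7574] blob [260.2213  98.8966] [ 243   81   36   37 1044] [ 0.6336 -0.0037  0.174 ]
(array([ 0.6339, -0.004 ,  0.1599]), np.float64(0.0002790430135494069)) (array([ 0.6338, -0.0042,  0.1628]), np.float64(0.0005927109997965968))
```

```bash
cat >> h.py <<'E'
YAW=np.radians(4.4); KC=np.array([.4983,-.0122,.058])
x0=np.array([np.cos(.26),0,np.sin(.26)]); z0=np.array([np.sin(.26),0,-np.cos(.26)])
RK=R.from_euler('z',YAW)*R.from_matrix(np.stack([x0,np.cross(z0,x0),z0],1))
def keypos(y,up): return KC+R.from_euler('z',YAW).apply([0,y,0])-RK.apply([0,0,up])
E
python3 - <<'E'
from h import *
d=load('w7'); g=cv2.cvtColor(d['pixels'],cv2.COLOR_RGB2GRAY)
for y in(.054,.018,-.018,-.054):
    # console panel is light, key caps grey: darker blob near the expected pixel
    u=proj(d,keypos(y,0)); x,yy=u.round().astype(int); w=g[yy-12:yy+13,x-12:x+13]; m=(w<105).astype(np.uint8); n,l,st,c=cv2.connectedComponentsWithStats(m); i=1+np.argmax(st[1:,4]); q=c[i]+[x-12,yy-12]
    print(u,w.min(),w.max(),q,st[i],onz(d,*q,.058)[:2],keypos(y,0)[:2])
for y in(.054,.018,-.054): print(margin(ik(keypos(y,-.004),RK)))
plan(keypos(.054,.03),RK)
E
```

```text
[220.378  216.1808] 19 172 [222.9653 214.9284] [  0   0  25  25 461] [0.4959 0.0381] [0.4942 0.0416]
[246.9349 214.2338] 20 171 [247.3394 212.4422] [  0   0  25  25 545] [0.4994 0.0052] [0.4969 0.0057]
[273.5604 212.2818] 18 83 [274. 212.] [  0   0  25  25 625] [ 0.5001 -0.0307] [ 0.4997 -0.0301]
[300.2549 210.3247] 19 111 [299.9808 209.9808] [  0   0  25  25 624] [ 0.5029 -0.0657] [ 0.5024 -0.066 ]
0.2945166219253208
0.2979435964822881
0.3299953919341849
shift [-7.94 -4.5  21.35] turn [ 0.58 14.76 -4.35]
```

{"method": "apply_moves", "body": {
  "steps": [
    [[-1,-4,-2.3,0,0,0,0],[-1,-4,-2.2,3,0,0,0],[-1,0,0,5,0,0,0],[-1,0,0,5,0,0,0],[-1,0,0,0,0.3,7.4,-2.2],[-1,0,0,0,0.3,7.4,-2.2],[-1,0,0,0,0,0,0],[-1,0,0,0,0,0,0]]
  ]
}}

```text
time_s: 49.18
ee_pos: [0.485, 0.0411, 0.1698]
tool_rot: [-3.103, -0.119, -0.399]
wrist_force: [0.2, 0.1, -0.2]
width: 0.0175
finger_force: 0.0
```

Run:
```python
from h import *
s=ctrl.get_state(); print(s['ee_pos'],s['width'])
plan(keypos(.054,.015),RK)
```

```text
[0.485  0.0411 0.1698] 0.0174784905010484
shift [-1.95  0.02  9.55] turn [-0.04  0.23 -0.02]
```

{"method": "apply_moves", "body": {
  "steps": [
    [[-1,-1.9,0,4,0,0,0],[-1,0,0,3.5,0,0,0],[-1,0,0,2,0,0,0],[-1,0,0,0,0,0,0],[-1,0,0,0,0,0,0]]
  ]
}}

```text
time_s: 49.8
ee_pos: [0.4918, 0.0417, 0.0745]
tool_rot: [-3.103, -0.12, -0.403]
wrist_force: [-0.2, -0.1, 0.9]
width: 0.0004
finger_force: 0.0
```

Run:
```python
from h import *
s=ctrl.get_state(); print(s['ee_pos'],s['width'],s['wrist_force'])
plan(keypos(.054,0),RK)
d=snap('wrist','w8'); u=[proj(d,keypos(y,0)) for y in(.054,.018,-.018,-.054)]; print(np.array(u))
```

```text
[0.4918 0.0417 0.0745] 0.00043862248003299675 [-0.2041 -0.0641  0.9436]
shift [-0.19  0.02  1.65] turn [-0.04  0.08  0.04]
[[254.8026 227.2024]
 [314.4589 227.2691]
 [374.0842 227.3358]
 [433.6787 227.4024]]
```

{"method": "apply_moves", "body": {
  "steps": [
    [[-1,-0.2,0,0.7,0,0,0],[-1,0,0,0.6,0,0,0],[-1,0,0,0.4,0,0,0],[-1,0,0,0.2,0,0,0],[-1,0,0,0.1,0,0,0],[-1,0,0,0,0,0,0]]
  ]
}}

```text
time_s: 50.6
ee_pos: [0.4937, 0.0419, 0.0544]
tool_rot: [-3.103, -0.121, -0.402]
wrist_force: [-13.0, -1.6, 16.4]
width: 0.0003
finger_force: 9.2
```

{"method": "apply_moves", "body": {
  "steps": [
    [[-1,0,0,-0.5,0,0,0],[-1,0,0,-1.5,0,0,0],[-1,0,1.8,0,0,0,0],[-1,0,1.8,0,0,0,0],[-1,0,0,0,0,0,0]]
  ]
}}

```text
time_s: 51.22
ee_pos: [0.4919, 0.0048, 0.0737]
tool_rot: [-3.103, -0.118, -0.405]
wrist_force: [-0.3, 0.3, -0.2]
width: 0.0003
finger_force: 0.0
```

Run:
```python
from h import *
s=ctrl.get_state(); print(s['ee_pos'],s['wrist_force'])
plan(keypos(.018,0),RK)
```

```text
[0.4919 0.0048 0.0737] [-0.3138  0.3284 -0.169 ]
shift [ 0.09 -0.06  1.65] turn [-0.    0.03 -0.04]
```

{"method": "apply_moves", "body": {
  "steps": [
    [[-1,0,0,0.7,0,0,0],[-1,0,0,0.6,0,0,0],[-1,0,0,0.4,0,0,0],[-1,0,0,0.1,0,0,0],[-1,0,0,0,0,0,0]]
  ]
}}

```text
time_s: 51.85
ee_pos: [0.4959, 0.0064, 0.0553]
tool_rot: [-3.102, -0.121, -0.402]
wrist_force: [-2.9, 2.4, 2.0]
width: 0.0006
finger_force: 1.7
```

{"method": "apply_moves", "body": {
  "steps": [
    [[-1,0,0,0.1,0,0,0],[-1,0,0,0.1,0,0,0],[-1,0,0,0,0,0,0]]
  ]
}}

```text
time_s: 52.22
ee_pos: [0.4964, 0.0062, 0.0545]
tool_rot: [-3.103, -0.121, -0.402]
wrist_force: [-14.0, 3.2, 17.4]
width: 0.0006
finger_force: 10.3
```

{"method": "apply_moves", "body": {
  "steps": [
    [[-1,0,0,-0.5,0,0,0],[-1,0,0,-1.7,0,0,0],[-1,0,0,-0.8,0,0,0],[-1,0,2.4,0,0,0,0],[-1,0,2.4,0,0,0,0],[-1,0,2.4,0,0,0,0],[-1,0,0,0,0,0,0]]
  ]
}}

```text
time_s: 53.1
ee_pos: [0.4948, -0.0678, 0.0826]
tool_rot: [-3.103, -0.117, -0.404]
wrist_force: [0.6, 0.2, 0.1]
width: 0.0004
finger_force: 0.0
```

Run:
```python
from h import *
s=ctrl.get_state(); print(s['ee_pos'],s['wrist_force'])
plan(keypos(-.054,0),RK)
```

```text
[ 0.4948 -0.0678  0.0826] [0.5569 0.2107 0.0942]
shift [ 0.12 -0.11  2.57] turn [ 0.02  0.07 -0.08]
```

{"method": "apply_moves", "body": {
  "steps": [
    [[-1,0.1,-0.1,1.2,0,0,0],[-1,0,0,0.8,0,0,0],[-1,0,0,0.5,0,0,0],[-1,0,0,0.2,0,0,0],[-1,0,0,0,0,0,0]]
  ]
}}

```text
time_s: 53.72
ee_pos: [0.5022, -0.0643, 0.0565]
tool_rot: [-3.102, -0.121, -0.402]
wrist_force: [-2.3, 0.3, 1.6]
width: 0.0003
finger_force: 1.4
```

{"method": "apply_moves", "body": {
  "steps": [
    [[-1,0,0,0.1,0,0,0],[-1,0,0,0.1,0,0,0],[-1,0,0,0,0,0,0]]
  ]
}}

```text
time_s: 54.1
ee_pos: [0.503, -0.0647, 0.0552]
tool_rot: [-3.103, -0.121, -0.403]
wrist_force: [-5.9, 1.7, 7.3]
width: 0.0007
finger_force: 4.0
```

{"method": "apply_moves", "body": {
  "steps": [
    [[-1,0,0,0.1,0,0,0],[-1,0,0,0,0,0,0]]
  ]
}}

```text
time_s: 54.35
ee_pos: [0.5032, -0.0647, 0.055]
tool_rot: [-3.103, -0.121, -0.403]
wrist_force: [-14.0, 2.8, 18.0]
width: 0.0008
finger_force: 10.5
```

{"method": "apply_moves", "body": {
  "steps": [
    [[-1,0,0,-0.5,0,0,0],[-1,0,0,-2,0,0,0],[-1,0,0,-5,0,0,0],[-1,0,0,-5,0,0,0],[-1,0,0,-4,0,0,0],[-1,0,0,0,0,0,0]]
  ]
}}

```text
time_s: 55.1
ee_pos: [0.4631, -0.0692, 0.218]
tool_rot: [-3.104, -0.12, -0.416]
wrist_force: [0.6, 0.2, 0.5]
width: 0.0008
finger_force: 0.0
```

Run:
```python
from h import *
s=ctrl.get_state(); print(s['ee_pos'],s['time_s'],s['wrist_force'])
b=snap('side','d11'); a=snap('scene','s11'); p=[.634,-.004,.165]
knob(a,p,.165); knob(b,p,.165)
# change of the scene view against the earlier ones, at cup, mug, bowl, chalk
for n,q in(('cup',[.474,.374,.06]),('mug',[.72,.22,.05]),('bowl',[.718,-.26,.04]),('chalk',[.3685,-.2137,.012])):
    u,v=proj(a,q).astype(int); w=20; print(n,abs(a['pixels'][v-w:v+w,u-w:u+w].astype(int)-load('scene0')['pixels'][v-w:v+w,u-w:u+w]).mean().round(1))
# cup rim in the side view now vs after placing
u,v=proj(b,[.474,.374,.06]).astype(int); w=30; print('cup side',abs(b['pixels'][v-w:v+w,u-w:u+w].astype(int)-load('d6')['pixels'][v-w:v+w,u-w:u+w]).mean())
```

```text
[ 0.4631 -0.0692  0.218 ] 55.1 [0.5806 0.1632 0.4988]
exp [266.9135 213.9938] blob [266.5    214.7891] [261 209  12  13 128] [ 0.6361 -0.0059  0.165 ]
exp [204.3673 148.3605] blob [204.6739 149.7174] [199 143  12  14 138] [0.631  0.0002 0.165 ]
cup 7.1
mug 1.4
bowl 1.1
chalk 6.2
cup side 2.145925925925926
```

Run:
```python
from h import *
for n in('scene0','s11','side0','d11'):
    x=load(n); h=cv2.cvtColor(x['pixels'],cv2.COLOR_RGB2HSV); m=((h[...,0]>100)&(h[...,0]<130)&(h[...,1]>110)).astype(np.uint8)
    u=proj(x,[.3685,-.2137,.012]).astype(int); ys,xs=np.nonzero(m[u[1]-12:u[1]+12,u[0]-12:u[0]+12]); print(n,len(xs),xs.mean(),ys.mean())
```

```text
scene0 50 12.14 11.84
s11 51 12.176470588235293 11.92156862745098
side0 34 12.117647058823529 10.617647058823529
d11 39 11.717948717948717 11.153846153846153
```

Everything is in place and the chalk has not moved, so I'm handing in.

```bash
python3 -c "
from bench import ctrl
print(ctrl.finish_job())"
```

```text
the job is handed in; nothing more can be done
None
```

Handed in at about 55 s: all the chocolate is in the pot, the empty tumbler is upright on its coaster, the lid sits where it started, and power, melt and start were each pressed to the stop in that order (from force and depth readings); bowl, mug and chalk are unmoved; no verdict was returned.

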